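Set up stiffeners on a base plate for tacking

ROBOT

A 7-joint arm with a two-finger parallel gripper is mounted at the origin on the work surface. World frame = base frame: x ahead of the robot, y to its left, z up, the work surface at z = 0. Lengths are in mm, angles in rad, forces in N, time in s.
With the tool pointing down it reaches from about 425 to 875 mm from the base axis. Payload 4.7 kg.
Tool frame: the origin (TCP) lies between the finger pads; the fingertips stand 8 mm ahead of it and the grasp point (between the pads) lies 11 mm behind it; z points along the fingers, y is the line along which they close (so a half turn about z gives the same grasp; the last joint's range is limited). The gripper opens to 85 mm and grips with 20 to 120 N. Pads are 22 mm wide; open, the fingers measure 114 mm over their backs; the gripper's body (76 mm by 85 mm) begins 54 mm behind the grasp point. The pads swing forward as they close: fully open they stand 13 mm farther back than shut.
Start: joints at [1.28, 0.321, -0.07, 1.45, 0.023, 1.371, -0.057], TCP at [195.047, -620.065, 239.349] pointing down, gripper open.
Joint ranges: [-2.86, 2.86], [-0.3, 2.09], [-1.38, 1.24], [0.06, 2.45], [-1.56, 4.7], [0.09, 2.05], [-2.69, 2.69]. Speed limits (rad/s): [2.57, 2.57, 3.14, 3.14, 3.14, 3.14, 3.14].

INTERFACE

Orientations are given as a unit quaternion [x, y, z, w].
In Python, from workcell import * gives the robot as it stands. The module is installed in compiled form; this text tells all that it offers.
- The arm moves only by the tool send_rows, never from a script. Its argument "targets" is a list that holds one entry, the list of rows, each a list of 6 numbers: the shift along the world's x, y, z in units of 100 mm (1.0 is 100 mm), then the turn, a rotation vector about the world's x, y, z in units of 90 degrees (1.0 is 90 degrees). A call has 1 to 10 rows; each row is the pose to reach, as a shift and turn from the pose commanded when the call began; what a row does not reach only later rows make up. A row lasts 1/10 s, in which the tool goes at most 50 mm and 8.59 degrees, less where a joint would pass 70% of its speed; a pose out of reach is approached as far as the arm can. A call with a number of a shift or a turn outside -1 to 1 is refused whole. A call with a gripper value outside its range is refused whole. "claw" is the opening, from 0 (shut) to 1 (fully open), set as the call begins (left out, the last holds). The fingers move at their own pace and stop on an object; "grip_force" is the grip in N (left out, the last holds). Time passes only in rows, so rows that repeat a pose let the fingers close. It gives the time, the measured TCP pose, the force, the opening and the grip force at its end, in the units of the state.
- state(): the state, without advancing time (a new reading comes with each control period).
- camera(name): name is "side" or "top"; returns a dict with "frame" (420x560x3 uint8, red, green, blue), "z_map" (420x560 float32, mm along the optical axis (not along the pixel's ray), 0 where there is no reading), "intrinsics" (3x3 intrinsics, pixels), "k1" (the pictures are not rectified: a ray, as slopes to the right and down, at radius r is drawn at 1 + k1 r^2 times it, then the intrinsics apply), "T" (4x4, takes a point from camera to world coordinates). Camera axes: x right, y down, z forward; pixel columns grow to the right and rows downward; lengths in mm; the calibration is good to about 2 mm. A picture is of the moment at which its call begins.
- sign_off(): hands the job in; it is judged then, once.
Trained networks look in a picture, given as the dict that the camera call returned (one of the last four; its "shot" number tells which), for a name from the list of things; names that differ only in an ending like _2 or _b are one class to them, and where a whole thing is asked for, a point or a joint stands for the part that bears it (a point fixed in the world has none). Each returns a list of dicts, best first, with "score" (0 to 1); they miss things now and then, are a little off and sometimes report something else, mostly with a low value. They report only what shows in the picture. A call takes as long as a camera call.
- trace(picture, label): "mask" (420x560 bool, what is visible of it) and "extent" ([centre column, centre row, width, height] in pixels, round what is visible of it).
The state is a dict: "t": time; "joint_positions": joint angles; "joint_velocities": joint speeds; "tau": joint torques, N m; "tcp_pos": TCP position; "tcp_rot": TCP orientation; "ft_force": force on the tool from outside, world axes, zero at the start; "ft_torque": the same for the moment, N m; "opening": finger opening in mm; "gripper_force": force on a finger pad.
Only numpy, scipy, OpenCV 4.12 (cv2) and the standard library are available. Lean on these libraries where they do the work, as an engineer would, in place of code of your own. Each camera call takes 0.05 s, during which the arm holds its last target. There are 200 camera calls.

TASK

First clear the wire brush off the base plate and lay it in the tray. Then lift every hanging stiffener plate up and off its hook and stand it upright on its bottom edge across the base plate, each centred on a chalk line of its own, without letting one fall over, and set the brass earth block upright in the middle of the chalk circle. When all of this is in place, push the isolator lever fully over, away from the robot; leave the magnetic square and the wrench lying where they are.

Things in the scene. Friction and masses are not known exactly. Their poses are not given: they have to be found in the camera images.
- base: flat grey steel base plate, 130 (x) x 370 (y) x 10 mm, fixed on the bench; origin at the centre of its underside, so its top is 10 mm above the origin; its y axis runs along its length
- line1 (a point): midpoint of chalk line 1 on the top face of the base plate (at y = -145 mm of the base plate); the line runs across the plate, along the point's x axis; axes as the base plate's
- line2 (a point): midpoint of chalk line 2 on the top face of the base plate (at y = -85 mm of the base plate); the line runs across the plate, along the point's x axis; axes as the base plate's
- line3 (a point): midpoint of chalk line 3 on the top face of the base plate (at y = -25 mm of the base plate); the line runs across the plate, along the point's x axis; axes as the base plate's
- line4 (a point): midpoint of chalk line 4 on the top face of the base plate (at y = 35 mm of the base plate); the line runs across the plate, along the point's x axis; axes as the base plate's
- circle (a point): centre of the chalk circle (72 mm across) on the top face of the base plate, at y = 125 mm of the base plate
- rail: fixed hook rail beyond the base plate: 20 mm square bar along y, 420 mm long, axis 200 mm above the bench, posts 55 mm behind it; four hooks of 8 mm rod point from the bar to -x (to the robot), level with the bar's axis, at y = -135, -45, 45, 135 mm; each tip, 60 mm in front of the bar's axis, turns up to 17 mm above the rod's axis; origin on the bench below the bar's middle
- plate1: steel stiffener plate, 14 mm thick (x), 64 mm wide (y), 120 mm tall (z), about 0.6 kg, with a window right through its thickness, 30 mm wide and 34 mm tall, that begins 38 mm below the top edge; origin at the centre of its bottom edge. It hangs by the window on a hook, the rod under the window's upper side. 2 to 4 of the four are present (None if absent)
- plate2: steel stiffener plate, 14 mm thick (x), 64 mm wide (y), 120 mm tall (z), about 0.6 kg, with a window right through its thickness, 30 mm wide and 34 mm tall, that begins 38 mm below the top edge; origin at the centre of its bottom edge. It hangs by the window on a hook, the rod under the window's upper side. 2 to 4 of the four are present (None if absent)
- plate3: steel stiffener plate, 14 mm thick (x), 64 mm wide (y), 120 mm tall (z), about 0.6 kg, with a window right through its thickness, 30 mm wide and 34 mm tall, that begins 38 mm below the top edge; origin at the centre of its bottom edge. It hangs by the window on a hook, the rod under the window's upper side. 2 to 4 of the four are present (None if absent)
- plate4: steel stiffener plate, 14 mm thick (x), 64 mm wide (y), 120 mm tall (z), about 0.6 kg, with a window right through its thickness, 30 mm wide and 34 mm tall, that begins 38 mm below the top edge; origin at the centre of its bottom edge. It hangs by the window on a hook, the rod under the window's upper side. 2 to 4 of the four are present (None if absent)
- earth: brass earth block standing on the bench beside the base plate: round foot 56 mm across and 22 mm high, round stem 30 mm across above it, 60 mm high in all, 0.4 kg; origin at the centre of its underside
- brush: wire brush lying on the base plate: wooden block 125 (x) x 28 (y) x 18 mm on bristles, 36 mm high in all, 0.12 kg; origin at the centre of its underside, x along its length
- tray_in (a point): centre of the inner floor (5 mm or less above the bench) of the open sheet-metal tray, 170 (x) x 120 (y) x 30 mm high, walls 3 mm; axes along its sides. The tray stands to the left or right of the base plate
- lever_base: isolator switch: fixed housing 70 x 50 x 25 mm to the right or left of the base plate, origin at the centre of its underside; the lever swings in its x-z plane about a pin along y, 22 mm above the origin
- lever (a joint): angle of the isolator lever (rad): 0 leaning to the housing's -x (towards the robot), 1.0 fully over to +x; it stays where it is left
- lever_tip (a point): centre of the ball, 26 mm across, at the end of the lever, 80 mm from the pin
- square: the small L-shaped magnetic square, 60 x 60 x 18 mm; not part of the job, leave it alone
- wrench: the wrench, 180 mm, lying between the base plate and the rail; not part of the job, leave it alone

How it is judged (in metres and radians):
On the way, in this order (a step that is already met when the one before it is completed fails the run):
1. the wire brush lies in the tray, released (x of brush in the frame of tray_in between -0.08 and 0.08 m and y of brush in the frame of tray_in between -0.056 and 0.056 m and z of brush in the frame of tray_in between -0.006 and 0.045 m and angle between brush's own x axis and vertical between 1.35 and 1.8 rad and contact force between brush and the fingers below 0.1 N), for 0.2 s.
2. every stiffener stands on a chalk line and the earth block in the circle, all released (((x of plate1 in the frame of line1 between -0.012 and 0.012 m and y of plate1 in the frame of line1 between -0.008 and 0.008 m) or (x of plate1 in the frame of line2 between -0.012 and 0.012 m and y of plate1 in the frame of line2 between -0.008 and 0.008 m) or (x of plate1 in the frame of line3 between -0.012 and 0.012 m and y of plate1 in the frame of line3 between -0.008 and 0.008 m) or (x of plate1 in the frame of line4 between -0.012 and 0.012 m and y of plate1 in the frame of line4 between -0.008 and 0.008 m)) and z of plate1 in the frame of base between 0.006 and 0.014 m and angle between each of plate1, plate2, plate3, plate4's own z axis and vertical below 0.06 rad and angle between the x axis of each of plate1, plate2, plate3, plate4 and the y axis of base, either way round below 0.14 rad and linear speed of each of plate1, plate2, plate3, plate4, earth below 0.03 m/s and contact force between each of plate1, plate2, plate3, plate4, earth and the fingers below 0.1 N and ((x of plate2 in the frame of line1 between -0.012 and 0.012 m and y of plate2 in the frame of line1 between -0.008 and 0.008 m) or (x of plate2 in the frame of line2 between -0.012 and 0.012 m and y of plate2 in the frame of line2 between -0.008 and 0.008 m) or (x of plate2 in the frame of line3 between -0.012 and 0.012 m and y of plate2 in the frame of line3 between -0.008 and 0.008 m) or (x of plate2 in the frame of line4 between -0.012 and 0.012 m and y of plate2 in the frame of line4 between -0.008 and 0.008 m)) and z of plate2 in the frame of base between 0.006 and 0.014 m and ((x of plate3 in the frame of line1 between -0.012 and 0.012 m and y of plate3 in the frame of line1 between -0.008 and 0.008 m) or (x of plate3 in the frame of line2 between -0.012 and 0.012 m and y of plate3 in the frame of line2 between -0.008 and 0.008 m) or (x of plate3 in the frame of line3 between -0.012 and 0.012 m and y of plate3 in the frame of line3 between -0.008 and 0.008 m) or (x of plate3 in the frame of line4 between -0.012 and 0.012 m and y of plate3 in the frame of line4 between -0.008 and 0.008 m)) and z of plate3 in the frame of base between 0.006 and 0.014 m and ((x of plate4 in the frame of line1 between -0.012 and 0.012 m and y of plate4 in the frame of line1 between -0.008 and 0.008 m) or (x of plate4 in the frame of line2 between -0.012 and 0.012 m and y of plate4 in the frame of line2 between -0.008 and 0.008 m) or (x of plate4 in the frame of line3 between -0.012 and 0.012 m and y of plate4 in the frame of line3 between -0.008 and 0.008 m) or (x of plate4 in the frame of line4 between -0.012 and 0.012 m and y of plate4 in the frame of line4 between -0.008 and 0.008 m)) and z of plate4 in the frame of base between 0.006 and 0.014 m and horizontal distance between earth and circle below 0.012 m and z of earth in the frame of base between 0.006 and 0.014 m and angle between earth's own z axis and vertical below 0.1 rad), for 0.2 s.
3. the isolator lever is fully over (value of joint lever above 0.88 rad), for 0.2 s.
At the end, for the whole second after the job is handed in: Each stiffener present stands upright (0.06 rad), across the plate (0.14 rad), within 8 mm of a chalk line and 12 mm of its midpoint; earth block upright within 12 mm of the circle's centre; brush lying in the tray; lever beyond 0.88 rad; all released and at rest (all of step 1 and all of step 2 and value of joint lever above 0.88 rad); the robot touches nothing.
It fails at once if a stiffener falls over (tilts more than 0.8 rad) (angle between any of plate1, plate2, plate3, plate4's own z axis and vertical above 0.8 rad).
It fails at once if the magnetic square or the wrench is moved more than 30 mm (distance of any of square, wrench from where it was at the start of the episode above 0.03 m).
Of plate1, plate2, plate3, plate4 only 2 to 4 are there at a start; the rules pass over those that are not, and their reading is None.
At some moment in a run one of earth, brush may be knocked a few centimetres aside while the robot is not near it.
It also fails if it takes over 210 s, if anything falls off the work surface, if the arm or the gripper's body presses on something with over 40 N, if the wrist force passes 120 N, or if a joint passes its speed limit or range.

## Working session

There is one attempt and no reset: what is moved stays moved. The work goes in short steps, Python scripts to look and compute and a tool call to move; the robot and the scene stay as the last step left them, time stands still between calls to the robot, and variables do not carry over. Pictures are saved under pics/ and viewed, at most 14 in all, crops included, and the job is handed in when it is done.

Besides the shell and the picture viewer there is one more tool, called after ">>>" in YAML: its name, and indented under it one key for each argument. send_rows: Moves the arm, as the interface text tells. Its arguments: {"type":"object","properties":{"targets":{"type":"array"},"claw":{"type":"number"},"grip_force":{"type":"number"}},"required":["targets"]}

```bash
mkdir -p pics; cat > h.py <<'E'
from workcell import *
import numpy as np, cv2
def cloud(p):
    K=p["intrinsics"];z=p["z_map"].astype(float);h,w=z.shape
    u,v=np.meshgrid(np.arange(w),np.arange(h))
    d=np.array([p["k1"],0,0,0,0.])
    n=cv2.undistortPoints(np.stack([u,v],-1).reshape(-1,1,2).astype(float),K,d).reshape(h,w,2)
    P=np.concatenate([n*z[...,None],z[...,None]],-1)
    W=P@p["T"][:3,:3].T+p["T"][:3,3]
    W[z<=0]=np.nan
    return W
def save(p,name): cv2.imwrite(f"pics/{name}.png",p["frame"][:,:,::-1])
E
python3 - <<'E'
from h import *
s=state();print(s["t"],s["tcp_pos"],s["tcp_rot"],s["ft_force"],s["opening"])
for c in ("top","side"):
    p=camera(c);save(p,c+"0");W=cloud(p);np.save(c+"0.npy",W)
    print(c,p["T"].round(3).tolist(),p["intrinsics"].tolist(),p["k1"])
    for l in ["base","rail","plate1","earth","brush","tray_in","lever_base","lever","lever_tip","square","wrench"]:
        for r in trace(p,l)[:5]:
            q=W[r["mask"]];q=q[~np.isnan(q[:,0])]
            if len(q)==0: continue
            print(l,round(r["score"],2),np.round(r["extent"]),r["mask"].sum(),"med",np.median(q,0).round(),"lo",np.percentile(q,3,axis=0).round(),"hi",np.percentile(q,97,axis=0).round())
E
```

```text
0.0 [ 194.87177112 -619.57305113  238.23109005] [ 9.88410142e-01  1.51804185e-01 -1.86212747e-04 -9.19678767e-04] [0.7459052  0.74241612 0.1227426 ] 85.63652753332822
top [[-0.025, -0.995, 0.102, 396.281], [-0.999, 0.027, 0.018, -10.154], [-0.02, -0.101, -0.995, 1392.734], [0.0, 0.0, 0.0, 1.0]] [[507.43324089944446, 0.0, 279.31580740215713], [0.0, 507.43324089944446, 205.17001774570875], [0.0, 0.0, 1.0]] -0.11963375372723456
base 0.93 [281. 232. 141.  51.] 5897 med [456.  23.   8.] lo [ 400. -155.    3.] hi [523. 193.  14.]
rail 0.94 [286. 133. 177.  65.] 3101 med [701.  -5. 207.] lo [ 648. -215.    3.] hi [782. 204. 213.]
plate1 0.93 [343. 145.  32.  19.] 407 med [ 664. -141.  220.] lo [ 661. -173.  132.] hi [ 675. -113.  243.]
plate1 0.8 [307. 145.  27.  15.] 415 med [659. -53. 223.] lo [656. -85. 130.] hi [671. -23. 244.]
plate1 0.7 [229. 148.  33.  15.] 410 med [655. 121. 221.] lo [653.  94. 128.] hi [667. 153. 244.]
plate1 0.65 [152. 250.  22.  30.] 571 med [425. 363.  25.] lo [388. 342.   4.] hi [461. 396. 105.]
earth 0.92 [189. 199.  19.  24.] 334 med [564. 264.  24.] lo [543.
[... 2472 characters left out ...]
 [262. 382.  49.  47.] 1296 med [417. 374.  25.] lo [385. 351.   6.] hi [456. 400. 105.]
lever 0.54 [271. 370.  28.  25.] 288 med [397. 369.  98.] lo [381. 309.  -0.] hi [421. 375. 106.]
lever_tip 0.83 [274. 371.  25.  25.] 257 med [396. 369. 100.] lo [382. 356.  35.] hi [420. 375. 106.]
square 0.72 [303. 179.  19.  18.] 217 med [ 568. -275.   17.] lo [ 549. -295.    0.] hi [ 608. -234.   21.]
square 0.52 [303. 265. 104. 116.] 5543 med [454.  70.  10.] lo [ 399. -151.    6.] hi [523. 200.  12.]
square 0.27 [220. 316.  29.  33.] 672 med [559. 278.  24.] lo [539. 249.   2.] hi [589. 295.  60.]
wrench 0.85 [262. 231.  36.  50.] 432 med [600.  -9.   7.] lo [ 583. -106.   -0.] hi [616.  66.  10.]
```

```bash
python3 - <<'E'
from h import *
a=cv2.imread("pics/top0.png");b=cv2.imread("pics/side0.png")
cv2.imwrite("pics/t1.png",cv2.resize(a[90:300,130:480],(800,480),interpolation=cv2.INTER_CUBIC))
cv2.imwrite("pics/s1.png",cv2.resize(b[80:420,170:420],(440,598),interpolation=cv2.INTER_CUBIC))
def rect(q,n):
    r=cv2.minAreaRect(q[:,:2].astype(np.float32));bx=cv2.boxPoints(r)
    print(n,np.round(r[0],1),np.round(r[1],1),round(r[2],2))
for c in("top","side"):
    p=camera(c);W=cloud(p)
    def get(l,lo,hi,k=0,m=None):
        m=trace(p,l)[k]["mask"]; m=cv2.erode(m.astype(np.uint8),np.ones((2,2)))>0
        q=W[m]; return q[(q[:,2]>lo)&(q[:,2]<hi)]
    for l,lo,hi in(("base",5,14),("brush",38,52),("earth",50,70),("earth",15,28),("lever_base",20,30),("lever_tip",85,110)):
        q=get(l,lo,hi)
        if len(q)>5: rect(q,c+" "+l+" med "+str(np.median(q,0).round(1)))
    # plates: top edge & front face by region
    for y0 in(-190,-95,80, -5):
        q=W.reshape(-1,3); q=q[(q[:,1]>y0)&(q[:,1]<y0+85)&(q[:,0]>640)&(q[:,0]<683)]
        t=q[(q[:,2]>234)&(q[:,2]<255)]; f=q[(q[:,2]>130)&(q[:,2]<232)]
        if len(t)>10: rect(t,c+f" platetop {y0} n{len(t)} z {np.median(t[:,2]):.1f}")
        if len(f)>10:
            A=np.c_[f[:,1:],np.ones(len(f))];i=np.ones(len(f),bool)
            for _ in range(6):
                s=np.linalg.lstsq(A[i],f[i,0],rcond=None)[0];e=np.abs(A@s-f[:,0]);i=e<np.maximum(3,np.median(e)*1.5)
            print(" face x=",s.round(3),i.sum(),"ylo/hi",np.percentile(f[i,1],[2,98]).round(1),"zlo",f[i,2].min().round(1),"x at mean",(f[i,0].mean()).round(1))
    # tray rim
    q=W.reshape(-1,3);
    q=q[(q[:,0]>320)&(q[:,0]<520)&(q[:,1]<-290)&(q[:,1]>-480)&(q[:,2]>24)&(q[:,2]<36)]
    if len(q)>10: rect(q,c+" trayrim")
    q=W.reshape(-1,3);q=q[(q[:,0]>690)&(q[:,0]<720)&(abs(q[:,1])<230)&(q[:,2]>203)&(q[:,2]<218)]
    rect(q,c+" railtop z%.1f"%np.median(q[:,2]))
E
```

```text
top base med [454.3  20.7   8.8] [460.5  18.4] [368.9 129.7] 87.61
top brush med [478.    5.2  44.3] [477.3   3.4] [ 24.1 121.1] 7.96
top earth med [566.5 267.8  58.4] [566.6 269.2] [27.8 30.3] 3.2
top earth med [558.  259.3  22. ] [565.4 266.1] [49.7 54.5] 57.67
top lever_base med [433.4 361.7  24.4] [426.5 368.1] [66.  48.7] 11.95
top lever_tip med [393.5 359.2 102.4] [393.9 360.1] [15.6 21.1] 49.01
top platetop -190 n172 z 239.8 [ 669.2 -143.9] [15.4 62. ] 3.87
 face x= [-3.80000e-02  1.00000e-03  6.56733e+02] 205 ylo/hi [-174.3 -113.5] zlo 130.3 x at mean 662.5
top platetop -95 n181 z 240.4 [664.4 -54.3] [15.3 63. ] 2.59
 face x= [-3.50000e-02  0.00000e+00  6.55809e+02] 198 ylo/hi [-85.8 -23. ] zlo 130.4 x at mean 657.8
top platetop 80 n181 z 240.3 [660.4 125.4] [15.7 64.2] 2.15
 face x= [-3.60000e-02 -1.00000e-03  6.58659e+02] 211 ylo/hi [ 93.6 156.1] zlo 130.5 x at mean 654.1
 face x= [ 3.90000e-01 -6.60000e-02  6.69216e+02] 51 ylo/hi [32.  77.4] zlo 194.4 x at mean 674.7
top trayrim [ 420.1 -377.9] [170.  121.4] 4.17
top railtop z208.5 [704.6  -7.2] [ 29.6 418.3] 0.1
side base
[... 392 characters left out ...]
8.7] 31.83
side platetop -190 n103 z 240.8 [ 667.3 -142.5] [15.7 66.4] 1.51
 face x= [-3.70000e-02 -3.10000e-02  6.62621e+02] 290 ylo/hi [-174.1 -110.5] zlo 130.2 x at mean 662.2
side platetop -95 n124 z 240.6 [662.8 -53.6] [16.2 66. ] 1.92
 face x= [-3.00000e-02 -3.50000e-02  6.62229e+02] 364 ylo/hi [-84.1 -22.1] zlo 130.0 x at mean 657.4
side platetop 80 n200 z 241.8 [659.3 125.4] [16.5 67.9] 2.18
 face x= [-2.8000e-02  2.0000e-03  6.5577e+02] 559 ylo/hi [ 94.4 157.8] zlo 130.1 x at mean 652.4
 face x= [-5.40000e-02 -9.00000e-03  6.84727e+02] 57 ylo/hi [ 9.5 50.4] zlo 192.8 x at mean 681.0
side trayrim [ 421.4 -376.9] [169.6 126.8] 4.19
side railtop z209.5 [704.9  -7.7] [422.9  29.8] 89.98
```

View pics/t1.png

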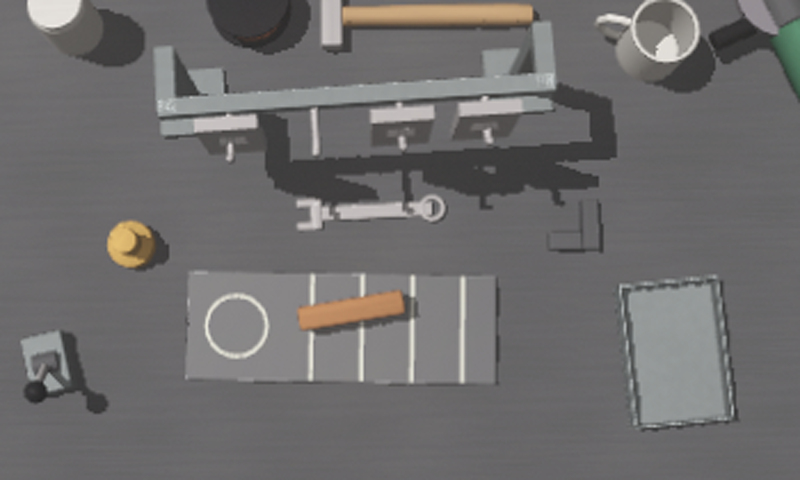

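View pics/s1.png

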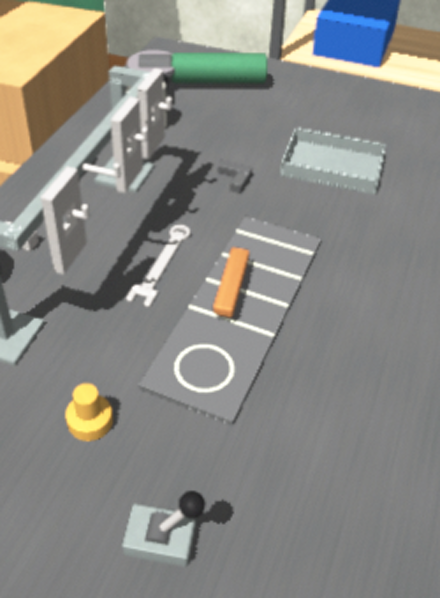

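The top view shows plates at crop (228,128), (402,122), (487,115), with hook 3 empty. The brush is at (350,310), the circle at (237,325), the tray at (677,350), the earth block at (130,243) and the lever ball at (35,390). The side view agrees. I'm moving towards the brush now and will check it once more on the way.

>>> send_rows:
  targets:
    - [[0.2, 0.25, 0, 0, 0, 0.04], [0.4, 0.5, 0, 0, 0, 0.08], [0.6, 0.75, 0, 0, 0, 0.12], [0.8, 1.0, 0, 0, 0, 0.15]]
  claw: 0.6

```text
t: 2.3
tcp_pos: [275.7, -519.1, 239.4]
tcp_rot: [0.963, 0.268, 0.0, 0.0]
ft_force: [0.2, -0.3, -0.2]
opening: 51.2
gripper_force: 0.0
```

>>> send_rows:
  targets:
    - [[0.2, 0.25, 0, 0, 0, 0.04], [0.4, 0.5, 0, 0, 0, 0.08], [0.6, 0.75, 0, 0, 0, 0.12], [0.8, 1.0, 0, 0, 0, 0.15]]

```text
t: 2.7
tcp_pos: [356.6, -418.1, 239.4]
tcp_rot: [0.925, 0.38, 0.0, 0.0]
ft_force: [0.4, 0.1, -0.4]
opening: 51.1
gripper_force: 0.0
```

>>> send_rows:
  targets:
    - [[0.15, 0.25, 0, 0, 0, 0.04], [0.3, 0.5, 0, 0, 0, 0.08], [0.45, 0.75, 0, 0, 0, 0.12], [0.6, 1.0, 0, 0, 0, 0.15]]

```text
t: 3.1
tcp_pos: [416.0, -318.1, 239.4]
tcp_rot: [0.874, 0.486, -0.0, 0.0]
ft_force: [0.8, -0.6, -0.3]
opening: 51.0
gripper_force: 0.0
```

>>> send_rows:
  targets:
    - [[0.1, 0.25, 0, 0, 0, 0.04], [0.2, 0.5, 0, 0, 0, 0.08], [0.3, 0.75, 0, 0, 0, 0.12], [0.4, 1.0, 0, 0, 0, 0.15], [0.4, 1.0, 0, 0, 0, 0.15]]

```text
t: 3.6
tcp_pos: [457.2, -214.7, 239.7]
tcp_rot: [0.809, 0.588, 0.001, -0.0]
ft_force: [0.2, 0.6, 0.2]
opening: 51.4
gripper_force: 0.0
```

```bash
cat >> h.py <<'E'
from scipy.spatial.transform import Rotation as R
def tool():
    s=state();m=R.from_quat(s["tcp_rot"]).as_matrix()
    print("t %.1f tcp %s close-axis %.1f deg tilt %.3f F %s open %.1f gf %.1f"%(s["t"],np.round(s["tcp_pos"],1),np.degrees(np.arctan2(m[1,1],m[0,1])),np.arccos(-m[2,2]),np.round(s["ft_force"],1),s["opening"],s["gripper_force"]))
def find(l,lo,hi,cams=("top","side"),xy=None,rad=60):
    for c in cams:
        p=camera(c);W=cloud(p)
        for r in trace(p,l)[:3]:
            m=cv2.erode(r["mask"].astype(np.uint8),np.ones((2,2)))>0
            q=W[m];q=q[(q[:,2]>lo)&(q[:,2]<hi)]
            if xy is not None: q=q[np.hypot(q[:,0]-xy[0],q[:,1]-xy[1])<rad]
            if len(q)<8: continue
            b=cv2.minAreaRect(q[:,:2].astype(np.float32))
            print(c,l,round(r["score"],2),len(q),"ctr",np.round(b[0],1),np.round(b[1],1),round(b[2],1),"z",np.median(q[:,2]).round(1))
            break
E
python3 - <<'E'
from h import *
tool();find("brush",38,52)
E
```

```text
t 3.6 tcp [ 457.2 -214.7  239.7] close-axis -18.0 deg tilt 0.002 F [0.2 0.6 0.2] open 51.4 gf 0.0
top brush 0.61 446 ctr [478.6   4.1] [ 26.8 122.7] 8.5 z 44.3
side brush 0.88 378 ctr [477.1   8.6] [ 25.8 120.6] 7.7 z 46.0
```

>>> send_rows:
  targets:
    - [[0.05, 0.25, 0, 0, 0, 0.04], [0.1, 0.5, 0, 0, 0, 0.08], [0.15, 0.75, 0, 0, 0, 0.12], [0.2, 1.0, 0, 0, 0, 0.15]]

```text
t: 4.2
tcp_pos: [475.4, -117.4, 239.5]
tcp_rot: [0.736, 0.677, 0.0, 0.0]
ft_force: [-0.3, 0.7, -0.7]
opening: 51.2
gripper_force: 0.0
```

>>> send_rows:
  targets:
    - [[0, 0.25, -0.2, 0, 0, 0.04], [0, 0.5, -0.4, 0, 0, 0.08], [0, 0.75, -0.6, 0, 0, 0.12], [0, 1.0, -0.8, 0, 0, 0.15], [0, 1.0, -0.8, 0, 0, 0.15], [0, 1.0, -0.8, 0, 0, 0.15], [0, 1.0, -0.8, 0, 0, 0.15]]

```text
t: 4.9
tcp_pos: [475.6, -20.3, 160.0]
tcp_rot: [0.653, 0.757, 0.0, 0.001]
ft_force: [-0.6, -0.3, 0.9]
opening: 51.2
gripper_force: 0.0
```

```bash
python3 - <<'E'
from h import *
tool()
for i in range(3):
    p=camera("side");tool()
save(p,"g1");W=cloud(p)
q=W[(abs(W[...,0]-477)<120)&(abs(W[...,1]+15)<60)&(W[...,2]>130)&(W[...,2]<190)]
print(q.min(0).round(1),q.max(0).round(1),len(q))
for z in range(130,230,8):
    a=q[abs(q[:,2]-z)<4]
    if len(a)>3: print(z,len(a),a.min(0).round(1),a.max(0).round(1))
E
```

```text
t 4.9 tcp [475.6 -20.3 160. ] close-axis 8.5 deg tilt 0.001 F [-0.6 -0.3  0.9] open 51.2 gf 0.0
t 5.0 tcp [475.7 -20.6 160.1] close-axis 8.4 deg tilt 0.002 F [ 0.9 -0.5  0.6] open 51.1 gf 0.0
t 5.0 tcp [475.7 -20.8 160.1] close-axis 8.4 deg tilt 0.002 F [-0.5  0.3  1.2] open 51.3 gf 0.0
t 5.0 tcp [475.6 -20.8 160. ] close-axis 8.4 deg tilt 0.001 F [-0.3  0.8  1. ] open 51.4 gf 0.0
[436.7 -32.2 157.2] [513.4  -3.4 189.9] 141
162 28 [440.1 -26.5 158. ] [513.2  -3.4 165.6]
170 34 [437.6 -24.2 166.1] [512.3  -4.3 174. ]
178 39 [436.7 -32.2 174. ] [513.   -3.9 181.9]
186 38 [437.5 -29.4 182.1] [513.4  -6.  189.9]
```

View pics/g1.png

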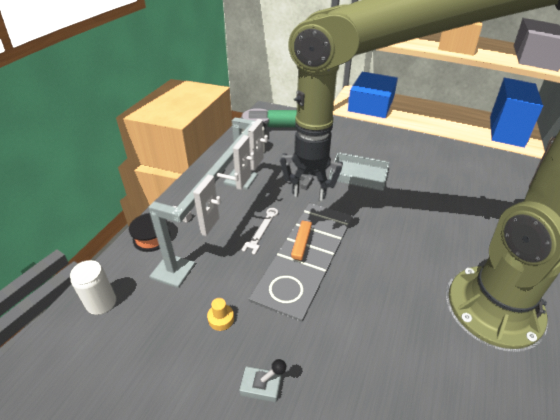

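The picture shows the open gripper at (310,180), with the brush at (302,240) and nothing near it. Next I'll grasp the brush.

>>> send_rows:
  targets:
    - [[0.02, 0.26, 0, 0, 0, 0], [0.02, 0.26, -0.25, 0, 0, 0], [0.02, 0.26, -0.5, 0, 0, 0], [0.02, 0.26, -0.75, 0, 0, 0], [0.02, 0.26, -1.0, 0, 0, 0], [0.02, 0.26, -1.0, 0, 0, 0]]

```text
t: 5.65
tcp_pos: [474.6, 5.4, 56.9]
tcp_rot: [0.653, 0.757, -0.001, -0.002]
ft_force: [-0.4, 0.7, 0.4]
opening: 51.3
gripper_force: 0.0
```

>>> send_rows:
  targets:
    - [[0, 0, -0.1, 0, 0, 0], [0, 0, -0.2, 0, 0, 0], [0, 0, -0.3, 0, 0, 0], [0, 0, -0.3, 0, 0, 0]]

```text
t: 6.05
tcp_pos: [476.2, 5.8, 28.3]
tcp_rot: [0.653, 0.757, -0.001, -0.001]
ft_force: [-0.4, -0.1, -0.8]
opening: 51.5
gripper_force: 0.0
```

>>> send_rows:
  targets:
    - [[0, 0, 0, 0, 0, 0], [0, 0, 0, 0, 0, 0], [0, 0, 0, 0, 0, 0], [0, 0, 0, 0, 0, 0], [0, 0, 0, 0, 0, 0], [0, 0, 0, 0, 0, 0], [0, 0, 0, 0, 0, 0], [0, 0, 0, 0, 0, 0]]
  claw: 0
  grip_force: 40

```text
t: 6.85
tcp_pos: [477.6, 6.0, 29.9]
tcp_rot: [0.653, 0.757, 0.0, 0.0]
ft_force: [-0.1, 0.6, 5.4]
opening: 27.3
gripper_force: 40.7
```

>>> send_rows:
  targets:
    - [[0, 0, 0.2, 0, 0, 0], [0, 0, 0.4, 0, 0, 0], [0, 0, 0.6, 0, 0, 0], [0, 0, 0.8, 0, 0, 0], [0, 0, 1.0, 0, 0, 0], [0, 0, 1.0, 0, 0, 0]]

```text
t: 7.45
tcp_pos: [478.3, 5.8, 131.1]
tcp_rot: [0.653, 0.757, 0.001, 0.002]
ft_force: [0.1, 0.3, 0.4]
opening: 27.3
gripper_force: 39.9
```

>>> send_rows:
  targets:
    - [[-0.03, -0.24, 0, 0, 0, -0.065], [-0.07, -0.48, 0, 0, 0, -0.13], [-0.1, -0.72, 0, 0, 0, -0.2], [-0.14, -0.96, 0, 0, 0, -0.262]]

```text
t: 7.85
tcp_pos: [461.7, -90.9, 127.7]
tcp_rot: [0.795, 0.606, -0.001, -0.001]
ft_force: [0.3, -0.6, -1.1]
opening: 27.2
gripper_force: 39.9
```

>>> send_rows:
  targets:
    - [[-0.03, -0.24, 0, 0, 0, -0.065], [-0.07, -0.48, 0, 0, 0, -0.13], [-0.1, -0.72, 0, 0, 0, -0.2], [-0.14, -0.96, 0, 0, 0, -0.262]]

```text
t: 8.25
tcp_pos: [447.7, -186.7, 127.6]
tcp_rot: [0.902, 0.431, -0.001, -0.001]
ft_force: [0.2, 0.4, -0.8]
opening: 27.3
gripper_force: 39.9
```

>>> send_rows:
  targets:
    - [[-0.03, -0.24, 0, 0, 0, -0.065], [-0.07, -0.48, 0, 0, 0, -0.13], [-0.1, -0.72, 0, 0, 0, -0.2], [-0.14, -0.96, 0, 0, 0, -0.262]]

```text
t: 8.65
tcp_pos: [433.8, -282.5, 127.4]
tcp_rot: [0.971, 0.237, -0.001, -0.001]
ft_force: [-0.3, 0.5, -0.5]
opening: 27.0
gripper_force: 39.9
```

>>> send_rows:
  targets:
    - [[-0.03, -0.24, 0, 0, 0, -0.065], [-0.07, -0.48, 0, 0, 0, -0.13], [-0.1, -0.72, 0, 0, 0, -0.2], [-0.14, -0.96, 0, 0, 0, -0.262], [-0.14, -0.96, 0, 0, 0, -0.262], [-0.14, -0.96, 0, 0, 0, -0.262]]

```text
t: 9.25
tcp_pos: [420.0, -377.6, 127.4]
tcp_rot: [0.999, 0.036, -0.001, -0.001]
ft_force: [-0.7, 0.5, -1.4]
opening: 27.3
gripper_force: 39.9
```

>>> send_rows:
  targets:
    - [[0, 0, -0.2, 0, 0, 0], [0, 0, -0.4, 0, 0, 0], [0, 0, -0.6, 0, 0, 0], [0, 0, -0.8, 0, 0, 0], [0, 0, -0.9, 0, 0, 0], [0, 0, -0.95, 0, 0, 0], [0, 0, -1.0, 0, 0, 0], [0, 0, -1.0, 0, 0, 0], [0, 0, -1.0, 0, 0, 0]]

```text
t: 10.15
tcp_pos: [421.5, -378.4, 30.0]
tcp_rot: [0.999, 0.036, 0.0, 0.0]
ft_force: [0.4, 0.3, -1.2]
opening: 27.3
gripper_force: 39.9
```

```bash
python3 - <<'E'
from h import *
tool()
E
```

```text
t 10.2 tcp [ 421.5 -378.4   30. ] close-axis -85.8 deg tilt 0.001 F [ 0.4  0.3 -1.2] open 27.3 gf 39.9
```

>>> send_rows:
  targets:
    - [[0, 0, -0.03, 0, 0, 0], [0, 0, -0.06, 0, 0, 0], [0, 0, -0.06, 0, 0, 0], [0, 0, -0.06, 0, 0, 0]]

```text
t: 10.55
tcp_pos: [421.0, -378.0, 23.3]
tcp_rot: [0.999, 0.036, -0.0, 0.0]
ft_force: [0.1, 0.5, -0.9]
opening: 27.2
gripper_force: 39.9
```

>>> send_rows:
  targets:
    - [[0, 0, 0, 0, 0, 0], [0, 0, 0, 0, 0, 0], [0, 0, 0, 0, 0, 0], [0, 0, 0, 0, 0, 0]]
  claw: 0.55

```text
t: 10.95
tcp_pos: [421.2, -378.2, 23.5]
tcp_rot: [0.999, 0.036, 0.0, 0.0]
ft_force: [-0.1, -0.2, -0.8]
opening: 46.8
gripper_force: 0.0
```

>>> send_rows:
  targets:
    - [[0, 0, 0.2, 0, 0, 0], [0, 0, 0.4, 0, 0, 0], [0, 0, 0.6, 0, 0, 0], [0, 0, 0.8, 0, 0, 0], [0, 0, 1.0, 0, 0, 0]]

```text
t: 11.45
tcp_pos: [421.0, -378.0, 124.2]
tcp_rot: [0.999, 0.036, 0.0, 0.0]
ft_force: [0.4, -1.4, -0.4]
opening: 47.1
gripper_force: 0.0
```

>>> send_rows:
  targets:
    - [[0.2, 0.2, 0.2, 0, 0, 0], [0.4, 0.4, 0.4, 0, 0, 0], [0.6, 0.6, 0.6, 0, 0, 0], [0.8, 0.8, 0.8, 0, 0, 0], [1.0, 1.0, 1.0, 0, 0, 0]]
  claw: 0.88

```text
t: 11.95
tcp_pos: [521.7, -277.2, 224.4]
tcp_rot: [0.999, 0.036, 0.0, 0.0]
ft_force: [-0.3, -0.4, 0.6]
opening: 75.3
gripper_force: 0.0
```

```bash
python3 - <<'E'
from h import *
tool();find("brush",20,60)
E
```

```text
t 11.9 tcp [ 521.7 -277.2  224.4] close-axis -85.9 deg tilt 0.000 F [-0.3 -0.4  0.6] open 75.3 gf 0.0
side brush 0.75 289 ctr [ 416.7 -372. ] [121.2  24.4] 4.6 z 35.0
```

>>> send_rows:
  targets:
    - [[0.1, 0.1, 0.25, 0, 0, 0], [0.2, 0.25, 0.5, 0, 0, 0], [0.4, 0.5, 0.67, 0, 0, -0.01], [0.6, 0.7, 0.67, 0, 0, -0.023]]

```text
t: 12.55
tcp_pos: [581.5, -209.2, 292.6]
tcp_rot: [1.0, 0.016, 0.001, 0.001]
ft_force: [-0.0, 0.5, -0.2]
opening: 75.2
gripper_force: 0.0
```

>>> send_rows:
  targets:
    - [[0.2, 0.15, 0, 0, 0, 0], [0.4, 0.3, 0, 0, 0, 0], [0.6, 0.45, 0, 0, 0, 0], [0.75, 0.55, 0, 0, 0, 0], [0.875, 0.65, 0, 0, 0, 0], [0.875, 0.65, 0, 0, 0, 0], [0.875, 0.65, 0, 0, 0, 0], [0.875, 0.65, 0, 0, 0, 0]]

```text
t: 13.35
tcp_pos: [667.8, -144.7, 290.2]
tcp_rot: [1.0, 0.017, -0.0, 0.001]
ft_force: [-0.1, -0.5, 0.1]
opening: 75.1
gripper_force: 0.0
```

>>> send_rows:
  targets:
    - [[0, 0, -0.15, 0, 0, 0], [0, 0, -0.25, 0, 0, 0], [0, 0, -0.33, 0, 0, 0], [0, 0, -0.4, 0, 0, 0], [0, 0, -0.4, 0, 0, 0], [0, 0, -0.4, 0, 0, 0]]

```text
t: 13.95
tcp_pos: [668.5, -143.1, 250.3]
tcp_rot: [1.0, 0.018, -0.0, 0.0]
ft_force: [-0.3, -0.3, 1.0]
opening: 75.0
gripper_force: 0.0
```

```bash
python3 - <<'E'
from h import *
tool()
p=camera("side");save(p,"g2");W=cloud(p);cv2.imwrite("pics/g2c.png",cv2.resize(p["frame"][90:230,200:340,::-1],(560,560),interpolation=cv2.INTER_CUBIC))
E
```

```text
t 13.9 tcp [ 668.5 -143.1  250.3] close-axis -87.9 deg tilt 0.000 F [-0.3 -0.3  1. ] open 75.0 gf 0.0
```

View pics/g2c.png

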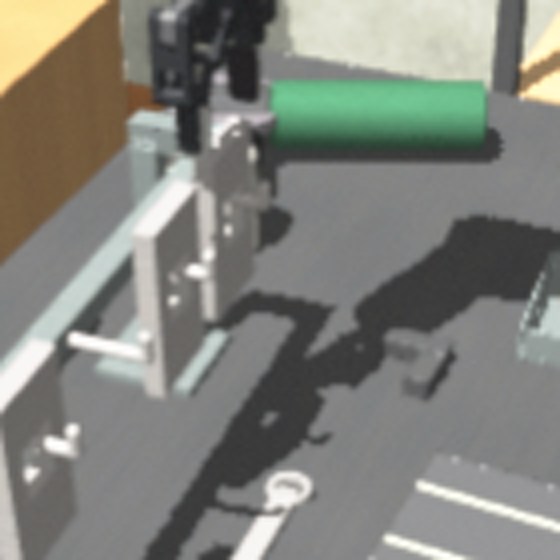

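The fingers at crop (190,120) and (265,150) straddle the top of the far plate at (228,130), and there is clearance to its neighbour. I'll descend, grip, lift 20 mm and pull off.

>>> send_rows:
  targets:
    - [[0, 0, -0.1, 0, 0, 0], [0, 0, -0.2, 0, 0, 0], [0, 0, -0.3, 0, 0, 0], [0, 0, -0.39, 0, 0, 0], [0, 0, -0.39, 0, 0, 0], [0, 0, -0.39, 0, 0, 0]]

```text
t: 14.6
tcp_pos: [668.4, -143.1, 210.9]
tcp_rot: [1.0, 0.018, -0.0, -0.0]
ft_force: [-0.3, -0.3, 0.3]
opening: 75.2
gripper_force: 0.0
```

>>> send_rows:
  targets:
    - [[0, 0, 0, 0, 0, 0], [0, 0, 0, 0, 0, 0], [0, 0, 0, 0, 0, 0], [0, 0, 0, 0, 0, 0], [0, 0, 0, 0, 0, 0], [0, 0, 0, 0, 0, 0], [0, 0, 0, 0, 0, 0]]
  claw: 0
  grip_force: 80

```text
t: 15.3
tcp_pos: [669.1, -143.3, 212.4]
tcp_rot: [1.0, 0.018, 0.001, 0.0]
ft_force: [0.1, -1.1, 5.9]
opening: 62.6
gripper_force: 88.8
```

```bash
python3 - <<'E'
from h import *
tool()
E
```

```text
t 15.3 tcp [ 669.1 -143.3  212.4] close-axis -87.9 deg tilt 0.002 F [ 0.1 -1.1  5.9] open 62.6 gf 88.8
```

>>> send_rows:
  targets:
    - [[0, 0, 0.05, 0, 0, 0], [0, 0, 0.1, 0, 0, 0], [0, 0, 0.15, 0, 0, 0], [0, 0, 0.19, 0, 0, 0], [0, 0, 0.19, 0, 0, 0], [0, 0, 0.19, 0, 0, 0]]

```text
t: 15.9
tcp_pos: [668.5, -143.0, 230.2]
tcp_rot: [1.0, 0.018, -0.0, -0.0]
ft_force: [-0.2, 0.6, -5.9]
opening: 62.8
gripper_force: 88.5
```

>>> send_rows:
  targets:
    - [[-0.05, 0, 0, 0, 0, 0], [-0.12, 0, 0, 0, 0, 0], [-0.2, -0.01, 0, 0, 0, 0], [-0.3, -0.01, 0, 0, 0, 0], [-0.4, -0.02, 0, 0, 0, 0], [-0.5, -0.02, 0, 0, 0, 0], [-0.6, -0.02, 0, 0, 0, 0], [-0.7, -0.03, 0, 0, 0, 0], [-0.7, -0.03, 0, 0, 0, 0]]

```text
t: 16.8
tcp_pos: [597.1, -146.7, 230.6]
tcp_rot: [1.0, 0.018, -0.0, 0.001]
ft_force: [0.3, -0.5, -6.1]
opening: 62.8
gripper_force: 88.5
```

```bash
python3 - <<'E'
from h import *
tool()
p=camera("side");cv2.imwrite("pics/g3c.png",cv2.resize(p["frame"][90:230,200:340,::-1],(560,560),interpolation=cv2.INTER_CUBIC))
E
```

```text
t 16.8 tcp [ 597.1 -146.7  230.6] close-axis -88.0 deg tilt 0.001 F [ 0.3 -0.5 -6.1] open 62.8 gf 88.5
```

View pics/g3c.png

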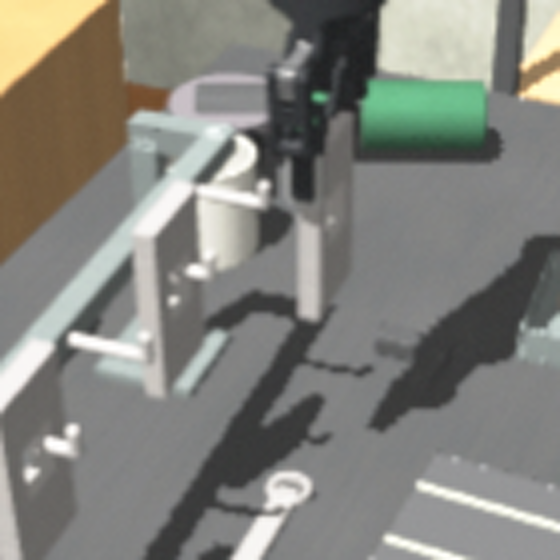

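The plate is clear of its hook and hangs upright in the fingers at crop (325,230). I'll turn it over line 1 and then measure the chalk lines and the plate's pose.

>>> send_rows:
  targets:
    - [[-0.12, 0.02, 0, 0, 0, 0.08], [-0.24, 0.04, 0, 0, 0, 0.16], [-0.36, 0.06, 0, 0, 0, 0.24], [-0.48, 0.08, 0, 0, 0, 0.32], [-0.6, 0.09, 0, 0, 0, 0.4], [-0.72, 0.1, 0, 0, 0, 0.476]]

```text
t: 17.45
tcp_pos: [526.7, -135.7, 230.5]
tcp_rot: [0.923, 0.385, 0.0, 0.0]
ft_force: [0.3, 0.4, -6.9]
opening: 63.0
gripper_force: 88.6
```

>>> send_rows:
  targets:
    - [[-0.12, 0.02, 0, 0, 0, 0.08], [-0.24, 0.04, 0, 0, 0, 0.16], [-0.36, 0.06, 0, 0, 0, 0.24], [-0.48, 0.08, 0, 0, 0, 0.32], [-0.6, 0.09, 0, 0, 0, 0.4], [-0.72, 0.095, 0, 0, 0, 0.475], [-0.72, 0.095, 0, 0, 0, 0.475], [-0.72, 0.095, 0, 0, 0, 0.475], [-0.72, 0.095, 0, 0, 0, 0.475]]

```text
t: 18.35
tcp_pos: [455.4, -126.4, 230.6]
tcp_rot: [0.722, 0.692, 0.0, 0.0]
ft_force: [-0.6, 0.3, -6.1]
opening: 62.7
gripper_force: 89.4
```

>>> send_rows:
  targets:
    - [[0, 0, -0.2, 0, 0, 0], [0, 0, -0.4, 0, 0, 0], [0, 0, -0.6, 0, 0, 0], [0, 0, -0.8, 0, 0, 0], [0, 0, -1.0, 0, 0, 0], [0, 0, -1.0, 0, 0, 0], [0, 0, -1.0, 0, 0, 0]]

```text
t: 19.05
tcp_pos: [455.0, -126.4, 130.6]
tcp_rot: [0.721, 0.692, 0.0, -0.0]
ft_force: [0.5, -0.5, -5.2]
opening: 62.8
gripper_force: 90.3
```

```bash
cat >> h.py <<'E'
C=np.array([460.6,18.3]);YAW=-0.040
ex=np.array([np.cos(YAW),np.sin(YAW)]);ey=np.array([-ex[1],ex[0]])
def loc(q): d=q[...,:2]-C; return np.stack([d@ex,d@ey],-1)
def standing(box):
    "points above the base in base-local box (x0,x1,y0,y1): faces of a standing plate"
    for c in("side","top"):
        W=cloud(camera(c)).reshape(-1,3);l=loc(W);k=(W[:,2]>40)&(W[:,2]<105)&(l[:,0]>box[0])&(l[:,0]<box[1])&(l[:,1]>box[2])&(l[:,1]<box[3])
        W,l=W[k],l[k]
        if len(l)<10: print(c,len(l));continue
        print(c,len(l),"x pct",np.percentile(l[:,0],[2,98]).round(1),"y pct",np.percentile(l[:,1],[2,20,50,80,98]).round(1),"zmin",W[:,2].min().round(1))
        b=cv2.minAreaRect(l.astype(np.float32));print("   rect",np.round(b[0],1),np.round(b[1],1),round(b[2],1))
        f=l[:,1]>np.percentile(l[:,1],50);A=np.c_[l[:,0],W[:,2],np.ones(len(l))]
        i=np.ones(len(l),bool)
        for _ in range(6):
            s=np.linalg.lstsq(A[i],l[i,1],rcond=None)[0];e=np.abs(A@s-l[:,1]);i=e<2.5
        print("   face y=",s.round(3),i.sum(),l[i,1].mean().round(1))
E
python3 - <<'E'
from h import *
tool()
for c in("top","side"):
    W=np.load(c+"0.npy");im=cv2.imread(f"pics/{c}0.png").min(2).astype(int);l=loc(W)
    k=(abs(l[...,0])<50)&(abs(l[...,1])<182)&(W[...,2]>3)&(W[...,2]<18)
    th=np.median(im[k])+45;b=k&(im>th);L=l[b];w=(im[b]-np.median(im[k])).astype(float)
    for y in(-145,-85,-25,35):
        m=abs(L[:,1]-y)<12
        if m.sum()>8:
            s=np.polyfit(L[m,0],L[m,1],1,w=w[m]);print(c,y,m.sum(),"y at x=0 %.2f slope %.3f"%(s[1],s[0]),"x",L[m,0].min().round(),L[m,0].max().round())
    m=np.hypot(L[:,0],L[:,1]-125)<45
    (cx,cy),r,=cv2.minEnclosingCircle(L[m].astype(np.float32));A=np.c_[2*L[m],np.ones(m.sum())];s=np.linalg.lstsq(A,(L[m]**2).sum(1),rcond=None)[0]
    print(c,"circle",s[:2].round(1),"r",np.sqrt(s[2]+s[0]**2+s[1]**2).round(1))
standing((-70,70,-185,-105))
E
```

```text
t 19.1 tcp [ 455.  -126.4  130.6] close-axis -2.3 deg tilt 0.001 F [ 0.5 -0.5 -5.2] open 62.8 gf 90.3
top -145 54 y at x=0 -145.09 slope -0.007 x -49.0 49.0
top -85 30 y at x=0 -85.41 slope 0.004 x -50.0 48.0
top -25 32 y at x=0 -25.26 slope 0.000 x -48.0 48.0
top 35 36 y at x=0 34.91 slope 0.004 x -49.0 50.0
top circle [  1.3 124.8] r 36.2
side -145 81 y at x=0 -145.00 slope -0.002 x -50.0 48.0
side -85 55 y at x=0 -84.80 slope 0.013 x -49.0 11.0
side -25 52 y at x=0 -25.60 slope 0.000 x -50.0 50.0
side 35 64 y at x=0 34.71 slope 0.003 x -49.0 49.0
side circle [1.000e-01 1.245e+02] r 36.1
side 453 x pct [-30.6  32.4] y pct [-150.6 -140.5 -138.8 -137.4 -135.7] zmin 40.0
   rect [   1.5 -142.3] [65.3 20.1] 1.7
   face y= [ 5.00000e-03  7.00000e-03 -1.39147e+02] 354 -138.6
top 0
```

>>> send_rows:
  targets:
    - [[0, 0, -0.1, 0, 0, 0], [0, 0, -0.2, 0, 0, 0], [0, 0, -0.27, 0, 0, 0], [0, 0, -0.29, 0, 0, 0], [0, 0, -0.29, 0, 0, 0], [0, 0, -0.29, 0, 0, 0]]

```text
t: 19.75
tcp_pos: [454.8, -126.6, 101.4]
tcp_rot: [0.721, 0.693, 0.0, 0.0]
ft_force: [0.5, -0.9, -6.5]
opening: 62.8
gripper_force: 90.8
```

>>> send_rows:
  targets:
    - [[0, 0, -0.01, 0, 0, 0], [0, 0, -0.02, 0, 0, 0], [0, 0, -0.02, 0, 0, 0], [0, 0, -0.02, 0, 0, 0]]

```text
t: 20.15
tcp_pos: [455.0, -126.7, 100.6]
tcp_rot: [0.721, 0.693, -0.0, 0.001]
ft_force: [-2.5, 0.1, 6.1]
opening: 63.3
gripper_force: 91.8
```

>>> send_rows:
  targets:
    - [[0, 0, 0, 0, 0, 0], [0, 0, 0, 0, 0, 0], [0, 0, 0, 0, 0, 0], [0, 0, 0, 0, 0, 0], [0, 0, 0, 0, 0, 0]]
  claw: 0.88

```text
t: 20.65
tcp_pos: [454.6, -126.6, 99.3]
tcp_rot: [0.721, 0.693, 0.0, 0.0]
ft_force: [-0.3, -1.0, -0.6]
opening: 75.1
gripper_force: 0.0
```

>>> send_rows:
  targets:
    - [[0, 0, 0.1, 0, 0, 0], [0, 0, 0.2, 0, 0, 0], [0, 0, 0.3, 0, 0, 0], [0, 0, 0.5, 0, 0, 0], [0, 0, 0.75, 0, 0, 0], [0, 0, 1.0, 0, 0, 0]]

```text
t: 21.25
tcp_pos: [454.6, -126.5, 201.2]
tcp_rot: [0.721, 0.693, 0.0, 0.0]
ft_force: [0.6, 0.2, -0.6]
opening: 75.2
gripper_force: 0.0
```

```bash
python3 - <<'E'
from h import *
tool()
standing((-70,70,-185,-105))
E
```

```text
t 21.2 tcp [ 454.6 -126.5  201.2] close-axis -2.3 deg tilt 0.001 F [ 0.6  0.2 -0.6] open 75.2 gf 0.0
side 409 x pct [-30.4  32.8] y pct [-150.9 -141.2 -139.1 -137.8 -136.2] zmin 40.1
   rect [   1.6 -145.9] [20.8 65.6] 89.4
   face y= [ 3.00000e-03  1.00000e-03 -1.39017e+02] 322 -138.9
top 0
```

>>> send_rows:
  targets:
    - [[0.1, 0, 0.3, 0, 0, -0.08], [0.2, 0.1, 0.6, 0, 0, -0.16], [0.35, 0.2, 0.91, 0, 0, -0.24], [0.5, 0.3, 0.91, 0, 0, -0.317]]

```text
t: 21.75
tcp_pos: [507.0, -96.5, 295.1]
tcp_rot: [0.871, 0.491, 0.003, 0.003]
ft_force: [0.8, -0.4, 0.6]
opening: 75.4
gripper_force: 0.0
```

>>> send_rows:
  targets:
    - [[0.2, 0.1, 0, 0, 0, -0.08], [0.4, 0.2, 0, 0, 0, -0.16], [0.6, 0.3, 0, 0, 0, -0.24], [0.8, 0.4, 0, 0, 0, -0.317]]

```text
t: 22.15
tcp_pos: [585.1, -56.3, 290.2]
tcp_rot: [0.965, 0.261, -0.0, 0.0]
ft_force: [0.6, 0.1, 0.3]
opening: 75.1
gripper_force: 0.0
```

>>> send_rows:
  targets:
    - [[0.2, 0.01, 0, 0, 0, -0.08], [0.4, 0.02, 0, 0, 0, -0.16], [0.6, 0.025, 0, 0, 0, -0.24], [0.7, 0.025, 0, 0, 0, -0.317], [0.795, 0.025, 0, 0, 0, -0.317], [0.795, 0.025, 0, 0, 0, -0.317], [0.795, 0.025, 0, 0, 0, -0.317], [0.795, 0.025, 0, 0, 0, -0.317]]

```text
t: 22.95
tcp_pos: [663.6, -54.2, 290.6]
tcp_rot: [1.0, 0.019, -0.0, 0.0]
ft_force: [0.3, 0.4, 0.1]
opening: 74.9
gripper_force: 0.0
```

>>> send_rows:
  targets:
    - [[0, 0, -0.15, 0, 0, 0], [0, 0, -0.25, 0, 0, 0], [0, 0, -0.33, 0, 0, 0], [0, 0, -0.36, 0, 0, 0], [0, 0, -0.36, 0, 0, 0]]

```text
t: 23.45
tcp_pos: [663.7, -54.2, 253.4]
tcp_rot: [1.0, 0.018, -0.001, -0.0]
ft_force: [-0.4, 0.6, 0.9]
opening: 75.0
gripper_force: 0.0
```

```bash
python3 - <<'E'
from h import *
tool()
W=cloud(camera("side")).reshape(-1,3)
for nm,z0,z1 in(("plate",140,225),("fingers",247,270)):
    q=W[(abs(W[:,0]-664)<25)&(abs(W[:,1]+54)<60)&(W[:,2]>z0)&(W[:,2]<z1)]
    q=q[q[:,0]<680];print(nm,len(q),np.percentile(q,[2,50,98],axis=0).round(1).tolist())
E
```

```text
t 23.4 tcp [663.7 -54.2 253.4] close-axis -87.9 deg tilt 0.001 F [-0.4  0.6  0.9] open 75.0 gf 0.0
plate 425 [[644.2, -83.1, 141.1], [658.1, -42.9, 185.4], [668.7, -21.2, 223.1]]
fingers 99 [[649.7, -97.3, 254.6], [659.3, -88.8, 263.3], [675.3, -1.4, 269.6]]
```

>>> send_rows:
  targets:
    - [[0, 0, -0.1, 0, 0, 0], [0, 0, -0.2, 0, 0, 0], [0, 0, -0.3, 0, 0, 0], [0, 0, -0.4, 0, 0, 0], [0, 0, -0.43, 0, 0, 0], [0, 0, -0.43, 0, 0, 0], [0, 0, -0.43, 0, 0, 0]]

```text
t: 24.2
tcp_pos: [664.2, -54.1, 211.6]
tcp_rot: [1.0, 0.018, 0.0, 0.0]
ft_force: [-0.4, 0.7, 0.7]
opening: 74.9
gripper_force: 0.0
```

>>> send_rows:
  targets:
    - [[0, 0, 0, 0, 0, 0], [0, 0, 0, 0, 0, 0], [0, 0, 0, 0, 0, 0], [0, 0, 0, 0, 0, 0], [0, 0, 0, 0, 0, 0], [0, 0, 0, 0, 0, 0], [0, 0, 0, 0, 0, 0]]
  claw: 0
  grip_force: 80

```text
t: 24.9
tcp_pos: [664.6, -54.0, 212.4]
tcp_rot: [1.0, 0.018, 0.001, 0.0]
ft_force: [0.2, 0.5, 5.1]
opening: 62.6
gripper_force: 88.4
```

>>> send_rows:
  targets:
    - [[0, 0, 0.05, 0, 0, 0], [0, 0, 0.1, 0, 0, 0], [0, 0, 0.15, 0, 0, 0], [0, 0, 0.19, 0, 0, 0], [0, 0, 0.19, 0, 0, 0], [0, 0, 0.19, 0, 0, 0]]

```text
t: 25.5
tcp_pos: [664.0, -54.1, 230.2]
tcp_rot: [1.0, 0.018, -0.0, 0.0]
ft_force: [-0.8, -0.2, -5.5]
opening: 62.8
gripper_force: 88.5
```

>>> send_rows:
  targets:
    - [[-0.05, 0, 0, 0, 0, 0], [-0.12, 0, 0, 0, 0, 0], [-0.2, -0.01, 0, 0, 0, 0], [-0.3, -0.01, 0, 0, 0, 0], [-0.4, -0.02, 0, 0, 0, 0], [-0.5, -0.02, 0, 0, 0, 0], [-0.6, -0.02, 0, 0, 0, 0], [-0.7, -0.03, 0, 0, 0, 0], [-0.7, -0.03, 0, 0, 0, 0]]

```text
t: 26.4
tcp_pos: [592.7, -57.4, 230.6]
tcp_rot: [1.0, 0.018, -0.0, 0.001]
ft_force: [-0.5, -0.1, -6.1]
opening: 62.7
gripper_force: 88.6
```

>>> send_rows:
  targets:
    - [[-0.12, 0, 0, 0, 0, 0.08], [-0.24, -0.02, 0, 0, 0, 0.16], [-0.36, -0.03, 0, 0, 0, 0.24], [-0.48, -0.04, 0, 0, 0, 0.32], [-0.6, -0.05, 0, 0, 0, 0.4], [-0.7, -0.05, 0, 0, 0, 0.476]]

```text
t: 27.0
tcp_pos: [523.8, -62.2, 230.5]
tcp_rot: [0.923, 0.384, 0.0, 0.0]
ft_force: [0.3, 0.1, -6.0]
opening: 62.9
gripper_force: 88.7
```

>>> send_rows:
  targets:
    - [[-0.12, 0, 0, 0, 0, 0.08], [-0.24, -0.02, 0, 0, 0, 0.16], [-0.36, -0.03, 0, 0, 0, 0.24], [-0.48, -0.04, 0, 0, 0, 0.32], [-0.6, -0.045, 0, 0, 0, 0.4], [-0.67, -0.045, 0, 0, 0, 0.475], [-0.67, -0.045, 0, 0, 0, 0.475], [-0.67, -0.045, 0, 0, 0, 0.475], [-0.67, -0.045, 0, 0, 0, 0.475]]

```text
t: 27.9
tcp_pos: [457.7, -66.4, 230.6]
tcp_rot: [0.722, 0.692, 0.0, 0.0]
ft_force: [0.3, 0.1, -5.9]
opening: 62.8
gripper_force: 89.2
```

>>> send_rows:
  targets:
    - [[0, 0, -0.2, 0, 0, 0], [0, 0, -0.4, 0, 0, 0], [0, 0, -0.6, 0, 0, 0], [0, 0, -0.8, 0, 0, 0], [0, 0, -1.0, 0, 0, 0], [0, 0, -1.0, 0, 0, 0], [0, 0, -1.0, 0, 0, 0]]

```text
t: 28.6
tcp_pos: [457.4, -66.4, 130.6]
tcp_rot: [0.722, 0.692, 0.0, -0.0]
ft_force: [-0.3, 0.0, -5.9]
opening: 62.8
gripper_force: 90.4
```

```bash
python3 - <<'E'
from h import *
tool()
standing((-70,70,-125,-45))
E
```

```text
t 28.6 tcp [457.4 -66.4 130.6] close-axis -2.4 deg tilt 0.001 F [-0.3  0.  -5.9] open 62.8 gf 90.4
side 476 x pct [-30.5  33. ] y pct [-90.7 -80.1 -78.7 -77.5 -76. ] zmin 40.1
   rect [  1.4 -85. ] [19.7 64.9] 88.5
   face y= [-1.0000e-03  3.0000e-03 -7.8704e+01] 399 -78.5
top 0
```

Centred at about y = -85.5. Setting it down and releasing.

>>> send_rows:
  targets:
    - [[0, 0, -0.1, 0, 0, 0], [0, 0, -0.2, 0, 0, 0], [0, 0, -0.27, 0, 0, 0], [0, 0, -0.29, 0, 0, 0], [0, 0, -0.3, 0, 0, 0], [0, 0, -0.31, 0, 0, 0], [0, 0, -0.31, 0, 0, 0], [0, 0, -0.31, 0, 0, 0]]

```text
t: 29.5
tcp_pos: [456.2, -66.5, 100.6]
tcp_rot: [0.721, 0.693, -0.001, -0.001]
ft_force: [-7.6, 1.6, 8.6]
opening: 63.1
gripper_force: 92.7
```

```bash
python3 - <<'E'
from h import *
tool()
E
```

```text
t 29.5 tcp [456.2 -66.5 100.6] close-axis -2.3 deg tilt 0.003 F [-7.6  1.6  8.6] open 63.1 gf 92.7
```

>>> send_rows:
  targets:
    - [[0, 0, 0, 0, 0, 0], [0, 0, 0, 0, 0, 0], [0, 0, 0, 0, 0, 0], [0, 0, 0, 0, 0, 0], [0, 0, 0, 0, 0, 0]]
  claw: 0.88

```text
t: 30.0
tcp_pos: [457.3, -66.6, 99.4]
tcp_rot: [0.721, 0.693, 0.0, 0.0]
ft_force: [-0.1, -1.3, -0.6]
opening: 74.9
gripper_force: 0.0
```

>>> send_rows:
  targets:
    - [[0, 0, 0.1, 0, 0, 0], [0, 0, 0.2, 0, 0, 0], [0, 0, 0.3, 0, 0, 0], [0, 0, 0.5, 0, 0, 0], [0, 0, 0.75, 0, 0, 0], [0, 0, 1.0, 0, 0, 0]]

```text
t: 30.6
tcp_pos: [457.1, -66.4, 201.1]
tcp_rot: [0.721, 0.693, 0.0, 0.0]
ft_force: [0.8, -1.0, -0.0]
opening: 75.4
gripper_force: 0.0
```

>>> send_rows:
  targets:
    - [[0.1, 0.2, 0.3, 0, 0, -0.08], [0.2, 0.4, 0.6, 0, 0, -0.16], [0.35, 0.6, 0.91, 0, 0, -0.24], [0.5, 0.8, 0.91, 0, 0, -0.317]]

```text
t: 31.0
tcp_pos: [509.8, 14.4, 296.2]
tcp_rot: [0.871, 0.491, 0.004, 0.003]
ft_force: [0.4, -1.1, 0.5]
opening: 75.0
gripper_force: 0.0
```

>>> send_rows:
  targets:
    - [[0.15, 0.2, 0, 0, 0, -0.08], [0.3, 0.4, 0, 0, 0, -0.16], [0.5, 0.6, 0, 0, 0, -0.24], [0.7, 0.8, 0, 0, 0, -0.317]]

```text
t: 31.4
tcp_pos: [577.9, 93.9, 291.5]
tcp_rot: [0.965, 0.261, 0.001, 0.0]
ft_force: [0.9, -0.9, -0.2]
opening: 75.3
gripper_force: 0.0
```

>>> send_rows:
  targets:
    - [[0.2, 0.1, 0, 0, 0, -0.08], [0.4, 0.2, 0, 0, 0, -0.16], [0.6, 0.3, 0, 0, 0, -0.24], [0.7, 0.32, 0, 0, 0, -0.317], [0.83, 0.32, 0, 0, 0, -0.317], [0.83, 0.32, 0, 0, 0, -0.317], [0.83, 0.32, 0, 0, 0, -0.317], [0.83, 0.32, 0, 0, 0, -0.317]]

```text
t: 32.2
tcp_pos: [659.6, 125.4, 290.9]
tcp_rot: [1.0, 0.018, 0.0, 0.0]
ft_force: [0.2, 0.9, 0.3]
opening: 75.1
gripper_force: 0.0
```

>>> send_rows:
  targets:
    - [[0, 0, -0.15, 0, 0, 0], [0, 0, -0.25, 0, 0, 0], [0, 0, -0.33, 0, 0, 0], [0, 0, -0.36, 0, 0, 0], [0, 0, -0.36, 0, 0, 0]]

```text
t: 32.7
tcp_pos: [659.7, 125.2, 253.4]
tcp_rot: [1.0, 0.018, -0.001, 0.0]
ft_force: [-0.3, -1.0, 0.7]
opening: 75.1
gripper_force: 0.0
```

```bash
python3 - <<'E'
from h import *
tool()
standing((-70,70,-185,-105));standing((-70,70,-125,-45))
W=cloud(camera("side")).reshape(-1,3)
for nm,z0,z1 in(("plate",140,225),("fingers",247,270)):
    q=W[(abs(W[:,0]-660)<25)&(abs(W[:,1]-125)<60)&(W[:,2]>z0)&(W[:,2]<z1)]
    q=q[q[:,0]<680];print(nm,len(q),np.percentile(q,[2,50,98],axis=0).round(1).tolist())
E
```

```text
t 32.7 tcp [659.7 125.2 253.4] close-axis -87.9 deg tilt 0.002 F [-0.3 -1.   0.7] open 75.1 gf 0.0
side 171 x pct [-30.6  29. ] y pct [-150.5 -141.3 -139.4 -138.3 -136.6] zmin 40.0
   rect [  -0.4 -139.4] [63.6 17.1] 10.7
   face y= [ 4.0000e-03 -1.4000e-02 -1.3801e+02] 139 -139.2
top 55 x pct [-31.3  32. ] y pct [-148.7 -141.4 -139.2 -138.9 -138.7] zmin 50.0
   rect [  -0.5 -139.2] [65. 12.] 10.9
   face y= [ 5.00000e-03  2.20000e-02 -1.41043e+02] 51 -139.7
side 431 x pct [-31.6  31.6] y pct [-91.  -80.7 -79.4 -77.9 -76.5] zmin 40.1
   rect [  0.5 -84.4] [65.4 18.3] 0.3
   face y= [-1.0000e-03 -2.0000e-03 -7.8875e+01] 357 -79.0
top 25 x pct [-32.4  21.5] y pct [-89.5 -79.1 -78.8 -78.6 -78.5] zmin 41.9
   rect [ -5.3 -79. ] [57.7 11.7] 12.2
   face y= [-5.7000e-02 -2.5700e-01 -6.6556e+01] 23 -79.6
plate 751 [[645.4, 94.9, 142.4], [653.3, 143.1, 192.6], [679.2, 178.6, 223.3]]
fingers 97 [[647.4, 85.4, 256.9], [655.8, 90.2, 264.4], [670.2, 176.7, 269.6]]
```

>>> send_rows:
  targets:
    - [[0, 0, -0.1, 0, 0, 0], [0, 0, -0.2, 0, 0, 0], [0, 0, -0.3, 0, 0, 0], [0, 0, -0.4, 0, 0, 0], [0, 0, -0.43, 0, 0, 0], [0, 0, -0.43, 0, 0, 0], [0, 0, -0.43, 0, 0, 0]]

```text
t: 33.65
tcp_pos: [660.2, 125.6, 211.6]
tcp_rot: [1.0, 0.018, 0.0, -0.0]
ft_force: [-0.2, 0.2, -0.6]
opening: 75.0
gripper_force: 0.0
```

>>> send_rows:
  targets:
    - [[0, 0, 0, 0, 0, 0], [0, 0, 0, 0, 0, 0], [0, 0, 0, 0, 0, 0], [0, 0, 0, 0, 0, 0], [0, 0, 0, 0, 0, 0], [0, 0, 0, 0, 0, 0], [0, 0, 0, 0, 0, 0]]
  claw: 0
  grip_force: 80

```text
t: 34.35
tcp_pos: [660.6, 125.7, 212.3]
tcp_rot: [1.0, 0.018, 0.001, -0.0]
ft_force: [0.6, 0.7, 5.9]
opening: 62.7
gripper_force: 88.4
```

>>> send_rows:
  targets:
    - [[0, 0, 0.05, 0, 0, 0], [0, 0, 0.1, 0, 0, 0], [0, 0, 0.15, 0, 0, 0], [0, 0, 0.19, 0, 0, 0], [0, 0, 0.19, 0, 0, 0], [0, 0, 0.19, 0, 0, 0]]

```text
t: 34.95
tcp_pos: [659.9, 125.4, 230.2]
tcp_rot: [1.0, 0.018, -0.0, 0.0]
ft_force: [-0.5, 0.2, -6.7]
opening: 63.1
gripper_force: 88.6
```

>>> send_rows:
  targets:
    - [[-0.05, 0, 0, 0, 0, 0], [-0.12, 0, 0, 0, 0, 0], [-0.2, -0.01, 0, 0, 0, 0], [-0.3, -0.01, 0, 0, 0, 0], [-0.4, -0.02, 0, 0, 0, 0], [-0.5, -0.02, 0, 0, 0, 0], [-0.6, -0.02, 0, 0, 0, 0], [-0.7, -0.03, 0, 0, 0, 0], [-0.7, -0.03, 0, 0, 0, 0]]

```text
t: 35.85
tcp_pos: [588.6, 122.5, 230.6]
tcp_rot: [1.0, 0.018, -0.0, 0.0]
ft_force: [1.2, -1.0, -6.4]
opening: 62.5
gripper_force: 88.9
```

>>> send_rows:
  targets:
    - [[-0.12, -0.06, 0, 0, 0, 0.08], [-0.24, -0.12, 0, 0, 0, 0.16], [-0.36, -0.18, 0, 0, 0, 0.24], [-0.48, -0.24, 0, 0, 0, 0.32], [-0.6, -0.3, 0, 0, 0, 0.4], [-0.65, -0.35, 0, 0, 0, 0.476]]

```text
t: 36.45
tcp_pos: [524.3, 87.2, 230.5]
tcp_rot: [0.923, 0.384, -0.0, 0.0]
ft_force: [1.0, 0.6, -6.2]
opening: 62.9
gripper_force: 89.4
```

>>> send_rows:
  targets:
    - [[-0.12, -0.06, 0, 0, 0, 0.08], [-0.24, -0.12, 0, 0, 0, 0.16], [-0.36, -0.18, 0, 0, 0, 0.24], [-0.48, -0.24, 0, 0, 0, 0.32], [-0.6, -0.3, 0, 0, 0, 0.4], [-0.63, -0.34, 0, 0, 0, 0.475], [-0.63, -0.34, 0, 0, 0, 0.475], [-0.63, -0.34, 0, 0, 0, 0.475], [-0.63, -0.34, 0, 0, 0, 0.475]]

```text
t: 37.35
tcp_pos: [462.5, 54.0, 230.5]
tcp_rot: [0.722, 0.692, 0.0, 0.0]
ft_force: [-0.6, 0.1, -7.2]
opening: 62.8
gripper_force: 89.5
```

>>> send_rows:
  targets:
    - [[0, 0, -0.2, 0, 0, 0], [0, 0, -0.4, 0, 0, 0], [0, 0, -0.6, 0, 0, 0], [0, 0, -0.8, 0, 0, 0], [0, 0, -1.0, 0, 0, 0], [0, 0, -1.0, 0, 0, 0], [0, 0, -1.0, 0, 0, 0]]

```text
t: 38.05
tcp_pos: [462.3, 53.9, 130.6]
tcp_rot: [0.721, 0.692, 0.0, -0.0]
ft_force: [0.3, -0.6, -5.8]
opening: 62.8
gripper_force: 90.7
```

```bash
python3 - <<'E'
from h import *
tool()
standing((-70,70,-5,75))
E
```

```text
t 38.0 tcp [462.3  53.9 130.6] close-axis -2.3 deg tilt 0.001 F [ 0.3 -0.6 -5.8] open 62.8 gf 90.7
side 530 x pct [-31.   31.2] y pct [30.3 40.6 42.  42.9 44.2] zmin 40.5
   rect [ 0.7 36.3] [64.1 17.4] 1.6
   face y= [-0.0000e+00 -2.0000e-03  4.2272e+01] 446 42.2
top 0
```

Centre y ≈ 35.2, so I'll set it down and release.

>>> send_rows:
  targets:
    - [[0, 0, -0.1, 0, 0, 0], [0, 0, -0.2, 0, 0, 0], [0, 0, -0.27, 0, 0, 0], [0, 0, -0.29, 0, 0, 0], [0, 0, -0.3, 0, 0, 0], [0, 0, -0.305, 0, 0, 0], [0, 0, -0.305, 0, 0, 0], [0, 0, -0.305, 0, 0, 0]]

```text
t: 38.95
tcp_pos: [461.1, 53.4, 100.6]
tcp_rot: [0.721, 0.693, -0.001, -0.0]
ft_force: [-5.6, 0.2, 5.2]
opening: 62.6
gripper_force: 92.4
```

>>> send_rows:
  targets:
    - [[0, 0, 0, 0, 0, 0], [0, 0, 0, 0, 0, 0], [0, 0, 0, 0, 0, 0], [0, 0, 0, 0, 0, 0], [0, 0, 0, 0, 0, 0]]
  claw: 0.88

```text
t: 39.45
tcp_pos: [462.3, 53.5, 100.0]
tcp_rot: [0.721, 0.693, 0.0, 0.0]
ft_force: [0.2, 0.2, 0.2]
opening: 75.1
gripper_force: 0.0
```

>>> send_rows:
  targets:
    - [[0, 0, 0.1, 0, 0, 0], [0, 0, 0.2, 0, 0, 0], [0, 0, 0.3, 0, 0, 0], [0, 0, 0.5, 0, 0, 0], [0, 0, 0.75, 0, 0, 0], [0, 0, 1.0, 0, 0, 0], [0, 0, 1.0, 0, 0, 0]]

```text
t: 40.15
tcp_pos: [464.5, 53.8, 204.1]
tcp_rot: [0.721, 0.693, 0.002, 0.003]
ft_force: [0.5, 1.1, -0.5]
opening: 75.2
gripper_force: 0.0
```

```bash
python3 - <<'E'
from h import *
tool()
standing((-70,70,-5,75))
find("earth",50,66);find("brush",20,60);find("earth",14,28)
E
```

```text
t 40.1 tcp [464.5  53.8 204.1] close-axis -2.3 deg tilt 0.008 F [ 0.5  1.1 -0.5] open 75.2 gf 0.0
side 483 x pct [-31.9  31.7] y pct [29.7 39.7 41.4 42.5 43.8] zmin 40.0
   rect [ 0.1 35.9] [18.1 64.7] 89.8
   face y= [ 1.0000e-03 -4.0000e-03  4.1955e+01] 391 41.7
top 0
top earth 0.87 101 ctr [566.8 268.8] [27.2 29.9] 5.8 z 58.3
side earth 0.65 140 ctr [563.9 271.2] [27.2 24.8] 66.9 z 58.7
top brush 0.82 457 ctr [ 419.1 -376.4] [118.5  29.2] 3.9 z 37.3
side brush 0.58 253 ctr [ 415.6 -370.1] [114.6  23.6] 3.6 z 34.0
top earth 0.64 145 ctr [562.6 263.4] [43.  48.9] 63.7 z 22.1
side earth 0.55 288 ctr [562.3 272.3] [53.5 46. ] 33.9 z 22.7
```

>>> send_rows:
  targets:
    - [[0.1, 0.2, 0, 0, 0, 0], [0.2, 0.4, 0, 0, 0, 0], [0.3, 0.6, 0, 0, 0, 0], [0.4, 0.8, 0, 0, 0, 0]]

```text
t: 41.25
tcp_pos: [502.5, 134.0, 199.9]
tcp_rot: [0.722, 0.692, 0.0, 0.0]
ft_force: [0.5, -0.8, -0.3]
opening: 75.4
gripper_force: 0.0
```

>>> send_rows:
  targets:
    - [[0.1, 0.2, 0, 0, 0, 0], [0.2, 0.4, 0, 0, 0, 0], [0.3, 0.6, 0, 0, 0, 0], [0.4, 0.8, 0, 0, 0, 0]]

```text
t: 41.65
tcp_pos: [542.5, 214.0, 199.6]
tcp_rot: [0.722, 0.692, -0.0, -0.0]
ft_force: [0.2, 1.1, 0.9]
opening: 75.0
gripper_force: 0.0
```

>>> send_rows:
  targets:
    - [[0.1, 0.2, -0.1, 0, 0, 0], [0.2, 0.4, -0.2, 0, 0, 0], [0.235, 0.56, -0.4, 0, 0, 0], [0.235, 0.56, -0.6, 0, 0, 0], [0.235, 0.56, -0.77, 0, 0, 0], [0.235, 0.56, -0.77, 0, 0, 0], [0.235, 0.56, -0.77, 0, 0, 0]]

```text
t: 42.35
tcp_pos: [565.8, 268.8, 122.9]
tcp_rot: [0.722, 0.692, -0.0, 0.0]
ft_force: [-0.2, -0.5, 0.2]
opening: 75.1
gripper_force: 0.0
```

>>> send_rows:
  targets:
    - [[0, 0, -0.15, 0, 0, 0], [0, 0, -0.3, 0, 0, 0], [0, 0, -0.45, 0, 0, 0], [0, 0, -0.6, 0, 0, 0], [0, 0, -0.75, 0, 0, 0], [0, 0, -0.9, 0, 0, 0], [0, 0, -0.9, 0, 0, 0], [0, 0, -0.9, 0, 0, 0]]

```text
t: 43.15
tcp_pos: [565.3, 269.6, 32.5]
tcp_rot: [0.721, 0.693, -0.0, -0.0]
ft_force: [0.4, 0.3, 0.7]
opening: 75.1
gripper_force: 0.0
```

>>> send_rows:
  targets:
    - [[0, 0, 0, 0, 0, 0], [0, 0, 0, 0, 0, 0], [0, 0, 0, 0, 0, 0], [0, 0, 0, 0, 0, 0], [0, 0, 0, 0, 0, 0], [0, 0, 0, 0, 0, 0], [0, 0, 0, 0, 0, 0], [0, 0, 0, 0, 0, 0], [0, 0, 0, 0, 0, 0]]
  claw: 0
  grip_force: 60

```text
t: 44.05
tcp_pos: [566.3, 269.8, 33.9]
tcp_rot: [0.721, 0.693, 0.001, 0.0]
ft_force: [-0.4, -0.8, 4.3]
opening: 29.1
gripper_force: 60.1
```

>>> send_rows:
  targets:
    - [[0, 0, 0.1, 0, 0, 0], [0, 0, 0.2, 0, 0, 0], [0, 0, 0.4, 0, 0, 0], [0, 0, 0.6, 0, 0, 0], [0, 0, 0.8, 0, 0, 0], [0, 0, 0.8, 0, 0, 0], [0, 0, 0.8, 0, 0, 0]]

```text
t: 44.75
tcp_pos: [565.3, 269.2, 112.6]
tcp_rot: [0.721, 0.693, -0.0, 0.0]
ft_force: [0.3, 0.3, -4.9]
opening: 28.9
gripper_force: 59.7
```

```bash
python3 - <<'E'
from h import *
tool()
find("earth",95,106,xy=(565,269));find("earth",125,150,xy=(565,269))
E
```

```text
t 44.8 tcp [565.3 269.2 112.6] close-axis -2.3 deg tilt 0.000 F [ 0.3  0.3 -4.9] open 28.9 gf 59.7
side earth 0.92 186 ctr [555. 280.] [51.8 28.7] 30.1 z 99.3
side earth 0.67 77 ctr [566.4 274.5] [13.5 24.2] 43.1 z 136.4
```

>>> send_rows:
  targets:
    - [[-0.1, -0.15, 0, 0, 0, 0], [-0.25, -0.32, 0, 0, 0, 0], [-0.4, -0.49, 0, 0, 0, 0], [-0.5, -0.63, 0, 0, 0, 0]]

```text
t: 45.55
tcp_pos: [514.3, 205.6, 112.5]
tcp_rot: [0.721, 0.693, -0.001, -0.0]
ft_force: [0.3, -0.1, -3.5]
opening: 28.7
gripper_force: 59.9
```

>>> send_rows:
  targets:
    - [[-0.15, -0.18, 0, 0, 0, 0], [-0.3, -0.36, 0, 0, 0, 0], [-0.4, -0.5, 0, 0, 0, 0], [-0.495, -0.635, 0, 0, 0, 0], [-0.495, -0.635, 0, 0, 0, 0], [-0.495, -0.635, 0, 0, 0, 0], [-0.495, -0.635, -0.2, 0, 0, 0], [-0.495, -0.635, -0.4, 0, 0, 0], [-0.495, -0.635, -0.4, 0, 0, 0], [-0.495, -0.635, -0.4, 0, 0, 0]]

```text
t: 46.55
tcp_pos: [466.2, 144.1, 73.1]
tcp_rot: [0.721, 0.693, 0.0, -0.001]
ft_force: [0.1, 0.1, -3.5]
opening: 29.1
gripper_force: 60.2
```

```bash
python3 - <<'E'
from h import *
tool()
W=cloud(camera("side"));W=W.reshape(-1,3);l=loc(W)
# foot rim (foot z 40..62): fit circle r=28 to side points
k=(W[:,2]>43)&(W[:,2]<59)&(abs(l[:,0])<45)&(abs(l[:,1]-125)<45)
q=l[k];print(k.sum())
from scipy.optimize import least_squares
r=least_squares(lambda c:np.hypot(q[:,0]-c[0],q[:,1]-c[1])-28,[0,125],loss="soft_l1");print("foot centre local",r.x.round(1),r.cost.round(1))
E
```

```text
t 46.5 tcp [466.2 144.1  73.1] close-axis -2.3 deg tilt 0.001 F [ 0.1  0.1 -3.5] open 29.1 gf 60.2
108
foot centre local [  1.3 124.5] 22.1
```

>>> send_rows:
  targets:
    - [[0, 0, -0.1, 0, 0, 0], [0, 0, -0.2, 0, 0, 0], [0, 0, -0.27, 0, 0, 0], [0, 0, -0.29, 0, 0, 0], [0, 0, -0.29, 0, 0, 0], [0, 0, -0.29, 0, 0, 0]]

```text
t: 47.2
tcp_pos: [465.7, 142.8, 43.9]
tcp_rot: [0.721, 0.693, -0.001, -0.0]
ft_force: [-3.6, -2.3, 2.8]
opening: 28.5
gripper_force: 60.9
```

>>> send_rows:
  targets:
    - [[0, 0, -0.01, 0, 0, 0], [0, 0, -0.015, 0, 0, 0], [0, 0, -0.015, 0, 0, 0]]

```text
t: 47.5
tcp_pos: [465.7, 142.8, 43.8]
tcp_rot: [0.721, 0.693, -0.001, 0.0]
ft_force: [-9.1, -2.9, 16.4]
opening: 28.9
gripper_force: 62.6
```

>>> send_rows:
  targets:
    - [[0, 0, 0.01, 0, 0, 0], [0, 0, 0.01, 0, 0, 0]]

```text
t: 47.7
tcp_pos: [466.2, 143.0, 43.8]
tcp_rot: [0.721, 0.693, 0.0, 0.0]
ft_force: [-3.6, -1.1, 7.4]
opening: 28.5
gripper_force: 61.4
```

>>> send_rows:
  targets:
    - [[0, 0, 0, 0, 0, 0], [0, 0, 0, 0, 0, 0], [0, 0, 0, 0, 0, 0], [0, 0, 0, 0, 0, 0], [0, 0, 0, 0, 0, 0]]
  claw: 0.7

```text
t: 48.2
tcp_pos: [466.1, 143.0, 43.3]
tcp_rot: [0.721, 0.693, 0.0, 0.0]
ft_force: [0.3, -0.0, 0.3]
opening: 60.2
gripper_force: 0.0
```

>>> send_rows:
  targets:
    - [[0, 0, 0.1, 0, 0, 0], [0, 0, 0.25, 0, 0, 0], [0, 0, 0.45, 0, 0, 0], [0, 0, 0.7, 0, 0, 0], [0, 0, 1.0, 0, 0, 0]]

```text
t: 48.7
tcp_pos: [465.7, 143.2, 145.0]
tcp_rot: [0.721, 0.693, -0.0, -0.0]
ft_force: [0.4, -0.8, 0.7]
opening: 59.6
gripper_force: 0.0
```

>>> send_rows:
  targets:
    - [[-0.05, 0.2, 0.1, 0, 0, 0], [-0.1, 0.4, 0.2, 0, 0, 0], [-0.15, 0.6, 0.3, 0, 0, 0], [-0.2, 0.8, 0.4, 0, 0, 0], [-0.2, 1.0, 0.4, 0, 0, 0], [-0.2, 1.0, 0.4, 0, 0, 0]]
  claw: 0
  grip_force: 20

```text
t: 49.3
tcp_pos: [445.6, 246.4, 185.3]
tcp_rot: [0.72, 0.694, 0.002, -0.0]
ft_force: [-0.7, 0.2, -1.0]
opening: 0.0
gripper_force: 0.0
```

```bash
cat > chk.py <<'E'
from h import *
from scipy.optimize import least_squares
tool()
for y in(-145,-85,35): print(y);standing((-70,70,y-30,y+30))
for c in("top","side"):
    p=camera(c);W=cloud(p).reshape(-1,3);l=loc(W)
    k=(W[:,2]>12)&(W[:,2]<30)&(abs(l[:,0])<45)&(abs(l[:,1]-125)<45);q=l[k]
    r=least_squares(lambda a:np.maximum(np.hypot(q[:,0]-a[0],q[:,1]-a[1])-28,0) if c=="top" else np.hypot(q[:,0]-a[0],q[:,1]-a[1])-28,[0,125],loss="soft_l1")
    k=(W[:,2]>64)&(W[:,2]<76)&(abs(l[:,0])<45)&(abs(l[:,1]-125)<45)
    print(c,"foot",r.x.round(1),"stem top",cv2.minAreaRect(l[k].astype(np.float32)) if k.sum()>5 else None)
    save(p,"c_"+c+str(int(state()["t"])))
find("brush",20,60);find("lever_tip",75,115);find("lever_base",20,30)
E
python3 chk.py
```

```text
t 49.3 tcp [445.6 246.4 185.3] close-axis -2.1 deg tilt 0.003 F [-0.7  0.2 -1. ] open 0.0 gf 0.0
-145
side 169 x pct [-30.5  29.8] y pct [-150.6 -141.  -139.4 -138.2 -136.5] zmin 40.4
   rect [  -0.4 -139.2] [63.6 14.6] 10.0
   face y= [-6.0000e-03  2.3000e-02 -1.4118e+02] 140 -139.2
top 55 x pct [-31.2  31.8] y pct [-148.8 -141.4 -139.2 -138.9 -138.6] zmin 48.6
   rect [  -0.2 -139.6] [65.3 11.9] 10.6
   face y= [ 3.00000e-03  2.50000e-02 -1.41216e+02] 51 -139.7
-85
side 432 x pct [-31.6  31. ] y pct [-90.9 -80.8 -79.2 -77.9 -76.3] zmin 40.1
   rect [  0.4 -84.5] [17.7 65.3] 89.5
   face y= [ 5.0000e-03 -1.0000e-03 -7.8787e+01] 345 -78.8
top 26 x pct [-32.5  25.6] y pct [-89.4 -78.8 -78.7 -78.7 -78.6] zmin 40.5
   rect [ -2.4 -79. ] [63.2 11.5] 10.9
   face y= [-4.1000e-02 -1.7700e-01 -7.0353e+01] 23 -79.2
35
side 141 x pct [-32.2  21.6] y pct [29.1 39.  41.3 42.3 43.6] zmin 40.2
   rect [-4.7 41.6] [59.2 15.3] 14.9
   face y= [2.300e-02 1.900e-02 4.037e+01] 117 41.5
top 30 x pct [-30.   30.9] y pct [27.6 27.7 27.8 27.8 28. ] zmin 40.9
   rect [ 0.1 27.7] [63.2  0.4] 0.2
   face y= [2.0000e-03 1.0000e-03 2.7655e+01] 30 27.8
top foot [  0.4 120.3] stem top ((1.294886589050293, 123.4148941040039), (26.42481231689453, 26.90174674987793), 3.030402898788452)
side foot [  1.5 123.4] stem top ((-5.114530086517334, 125.93634033203125), (17.575897216796875, 26.131898880004883), 11.59166145324707)
top brush 0.84 495 ctr [ 418.2 -376.4] [121.   29.8] 4.6 z 37.4
side brush 0.81 284 ctr [ 416.5 -371.8] [122.   25.7] 4.2 z 35.1
side lever_tip 0.74 149 ctr [390.2 366.3] [21.2 19.3] 36.0 z 103.1
side lever_base 0.6 672 ctr [424.  372.4] [66.6 47.7] 11.8 z 24.4
```

Everything stands where it should, so I'm moving the closed fingers to the near side of the lever.

>>> send_rows:
  targets:
    - [[-0.1, 0.11, 0, 0, 0, -0.08], [-0.2, 0.22, 0, 0, 0, -0.17], [-0.3, 0.33, 0, 0, 0, -0.25], [-0.4, 0.44, 0, 0, 0, -0.34], [-0.5, 0.55, 0, 0, 0, -0.42], [-0.6, 0.66, 0, 0, 0, -0.51], [-0.7, 0.77, 0, 0, 0, -0.59], [-0.8, 0.88, 0, 0, 0, -0.68], [-0.9, 0.95, 0, 0, 0, -0.76], [-0.99, 1.0, 0, 0, 0, -0.84]]

```text
t: 51.3
tcp_pos: [346.3, 343.7, 183.4]
tcp_rot: [0.995, 0.103, -0.0, -0.0]
ft_force: [-0.7, -0.4, 0.1]
opening: -0.2
gripper_force: 0.0
```

>>> send_rows:
  targets:
    - [[0, 0.11, 0, 0, 0, 0], [0, 0.11, 0, 0, 0, 0], [0, 0.11, -0.2, 0, 0, 0], [0, 0.11, -0.4, 0, 0, 0], [0, 0.11, -0.6, 0, 0, 0], [0, 0.11, -0.8, 0, 0, 0], [0, 0.11, -0.95, 0, 0, 0], [0, 0.11, -0.95, 0, 0, 0], [0, 0.11, -0.95, 0, 0, 0]]

```text
t: 52.2
tcp_pos: [347.2, 354.1, 88.6]
tcp_rot: [0.994, 0.105, -0.0, -0.0]
ft_force: [-0.1, 0.3, -0.0]
opening: -0.3
gripper_force: 0.0
```

```bash
python3 - <<'E'
from h import *
tool();p=camera("side");cv2.imwrite("pics/l1.png",cv2.resize(p["frame"][280:420,180:380,::-1],(800,560),interpolation=cv2.INTER_CUBIC))
E
```

```text
t 52.2 tcp [347.2 354.1  88.6] close-axis -77.9 deg tilt 0.000 F [-0.1  0.3 -0. ] open -0.3 gf 0.0
```

View pics/l1.png

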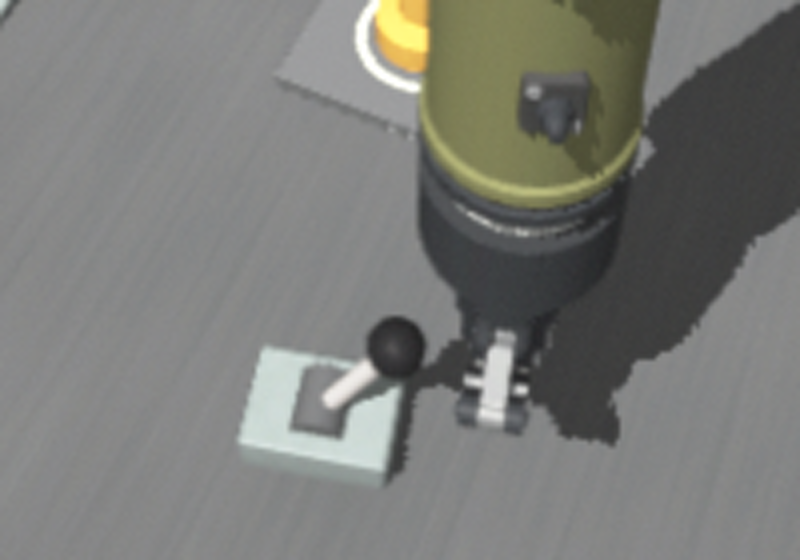

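The shut fingers at crop (495,390) are on the robot side of the ball at (395,347) and in line with its swing. I'll push now.

>>> send_rows:
  targets:
    - [[0.1, 0.02, 0, 0, 0, 0], [0.2, 0.04, 0, 0, 0, 0], [0.3, 0.06, 0, 0, 0, 0], [0.4, 0.08, 0, 0, 0, 0], [0.5, 0.1, 0, 0, 0, 0], [0.6, 0.12, 0, 0, 0, 0], [0.7, 0.14, 0, 0, 0, 0], [0.8, 0.16, 0, 0, 0, 0], [0.86, 0.18, 0, 0, 0, 0], [0.86, 0.18, 0, 0, 0, 0]]

```text
t: 53.25
tcp_pos: [434.1, 372.0, 88.2]
tcp_rot: [0.995, 0.105, 0.0, -0.0]
ft_force: [-0.3, 0.3, 0.5]
opening: -0.2
gripper_force: 0.0
```

>>> send_rows:
  targets:
    - [[0.03, 0.01, 0, 0, 0, 0], [0.06, 0.01, 0, 0, 0, 0], [0.06, 0.01, 0, 0, 0, 0]]

```text
t: 53.55
tcp_pos: [439.2, 373.0, 88.4]
tcp_rot: [0.994, 0.105, 0.0, 0.0]
ft_force: [-0.5, 0.9, -0.7]
opening: -0.3
gripper_force: 0.0
```

```bash
python3 - <<'E'
from h import *
tool();find("lever_tip",75,115)
E
```

```text
t 53.5 tcp [439.2 373.   88.4] close-axis -77.9 deg tilt 0.000 F [-0.5  0.9 -0.7] open -0.3 gf 0.0
```

```bash
python3 - <<'E'
from h import *
p=camera("side");cv2.imwrite("pics/l2.png",cv2.resize(p["frame"][280:420,180:380,::-1],(800,560),interpolation=cv2.INTER_CUBIC))
E
```

```text
(no output)
```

View pics/l2.png

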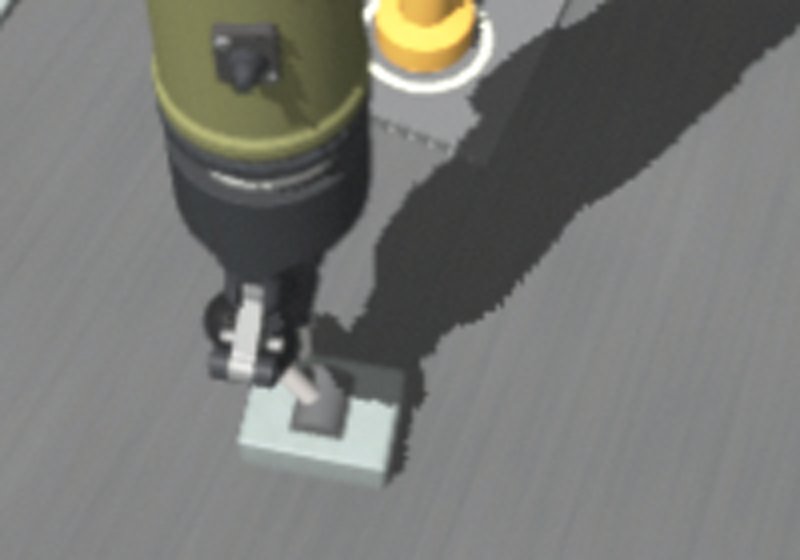

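The lever has been carried over, with its stick at crop (300,385) now leaning away. A few millimetres more will take it to the stop.

>>> send_rows:
  targets:
    - [[0.02, 0, 0, 0, 0, 0], [0.04, 0.01, 0, 0, 0, 0], [0.04, 0.01, 0, 0, 0, 0]]

```text
t: 54.1
tcp_pos: [440.3, 373.4, 88.0]
tcp_rot: [0.994, 0.106, -0.003, 0.001]
ft_force: [-7.4, -3.1, 5.4]
opening: 0.1
gripper_force: 3.9
```

>>> send_rows:
  targets:
    - [[0.02, 0, 0, 0, 0, 0], [0.03, 0.01, 0, 0, 0, 0], [0.03, 0.01, 0, 0, 0, 0]]

```text
t: 54.4
tcp_pos: [440.4, 373.7, 87.7]
tcp_rot: [0.994, 0.106, -0.005, 0.003]
ft_force: [-13.8, -6.5, 8.4]
opening: 0.1
gripper_force: 7.3
```

At the stop. I'll back off, raise clear and do a final check.

>>> send_rows:
  targets:
    - [[-0.1, -0.02, 0, 0, 0, 0], [-0.3, -0.06, 0, 0, 0, 0], [-0.5, -0.1, 0, 0, 0, 0], [-0.7, -0.14, 0, 0, 0, 0], [-0.9, -0.18, 0, 0, 0, 0], [-0.9, -0.18, 0.3, 0, 0, 0], [-0.9, -0.18, 0.6, 0, 0, 0], [-0.9, -0.18, 1.0, 0, 0, 0]]

```text
t: 55.2
tcp_pos: [355.6, 356.2, 188.5]
tcp_rot: [0.994, 0.105, -0.0, 0.001]
ft_force: [1.0, -0.8, 0.3]
opening: 0.3
gripper_force: 0.0
```

>>> send_rows:
  targets:
    - [[0, 0.2, 0.2, 0, 0, 0], [0, 0.5, 0.4, 0, 0, 0], [0, 0.8, 0.6, 0, 0, 0], [0, 1.0, 0.6, 0, 0, 0], [0, 1.0, 0.6, 0, 0, 0], [0, 1.0, 0.6, 0, 0, 0]]

```text
t: 55.8
tcp_pos: [355.8, 456.8, 248.0]
tcp_rot: [0.994, 0.106, -0.0, 0.0]
ft_force: [-0.0, 0.8, -0.3]
opening: 0.0
gripper_force: 0.0
```

```bash
python3 chk.py; ls -t pics | head -3; cp $(ls -t pics/c_side* | head -1) pics/final.png
```

```text
t 55.8 tcp [355.8 456.8 248. ] close-axis -77.9 deg tilt 0.001 F [-0.   0.8 -0.3] open 0.0 gf 0.0
-145
side 37 x pct [-30.7 -19.9] y pct [-151.4 -142.5 -139.1 -137.9 -136.7] zmin 40.3
   rect [ -25.2 -144.6] [11.  16.1] 1.8
   face y= [-8.10000e-02  4.70000e-02 -1.43568e+02] 27 -138.9
top 53 x pct [-31.2  31.8] y pct [-148.9 -141.5 -139.2 -138.9 -138.7] zmin 45.9
   rect [  -0.6 -139.1] [64.9 12. ] 11.0
   face y= [ 4.00000e-03  2.40000e-02 -1.41222e+02] 49 -139.7
-85
side 110 x pct [-32.  -18.9] y pct [-91.9 -81.2 -78.9 -77.8 -76.6] zmin 40.2
   rect [-25.3 -84.7] [13.8 16.6] 1.2
   face y= [-1.7000e-02 -5.0000e-03 -7.8698e+01] 86 -78.5
top 26 x pct [-32.5  24.2] y pct [-89.2 -79.  -78.8 -78.7 -78.6] zmin 41.0
   rect [ -3.9 -79. ] [60.4 11.4] 11.5
   face y= [-3.2000e-02 -2.0200e-01 -6.9464e+01] 24 -79.6
35
side 0
top 29 x pct [-30.1  28.6] y pct [27.6 27.7 27.8 27.9 28. ] zmin 40.6
   rect [-0.6 27.8] [ 0.4 61.7] 89.9
   face y= [-1.0000e-03  1.0000e-03  2.7721e+01] 29 27.8
top foot [  1.2 124.3] stem top ((1.418105125427246, 123.6017074584961), (26.418760299682617, 26.96969223022461), 2.1867570877075195)
side foot [  0. 125.] stem top None
top brush 0.91 499 ctr [ 418.  -376.9] [120.6  30.6] 4.9 z 37.4
side brush 0.74 41 ctr [434.6 375.1] [13.6  6.5] 9.7 z 47.1
top lever_tip 0.52 63 ctr [462.9 375.8] [17.7 21.4] 49.9 z 99.5
side lever_tip 0.59 140 ctr [458.9 382.5] [21.1 16.8] 62.3 z 99.9
top lever_base 0.56 288 ctr [427.7 368.9] [69.3 50.1] 11.4 z 24.1
side lever_base 0.92 271 ctr [442.4 376.1] [31.  47.9] 12.8 z 24.4
c_side56.png
c_top56.png
l2.png
```

View pics/final.png

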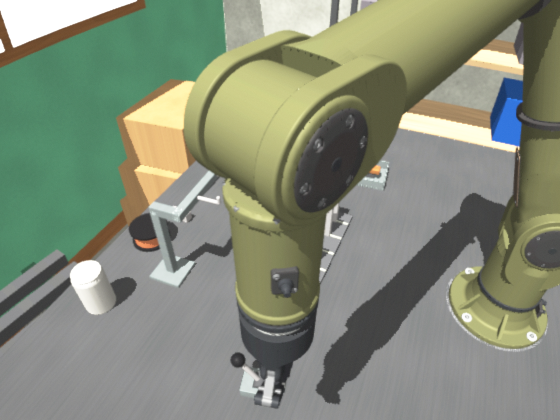

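```bash
python3 - <<'E'
from h import *
from scipy.optimize import least_squares
def ball(W,g):
    q=W.reshape(-1,3);q=q[(np.linalg.norm(q-g,axis=1)<20)]
    return least_squares(lambda c:np.linalg.norm(q-c,axis=1)-13,g,loss="soft_l1").x,len(q)
for c in("side","top"):
    a,n=ball(np.load(c+"0.npy"),np.array([392,363,93.]));b,m=ball(cloud(camera(c)),np.array([461,378,90.]))
    d=np.linalg.norm(a-b);print(c,a.round(1),b.round(1),n,m,"angle",2*np.arcsin(d/160))
p=camera("top");cv2.imwrite("pics/ft.png",cv2.resize(p["frame"][90:300,130:480,::-1],(800,480),interpolation=cv2.INTER_CUBIC))
W=cloud(p)
for l in("square","wrench"):
    for r in trace(p,l)[:1]: print(l,r["extent"].round() if hasattr(r["extent"],"round") else r["extent"],np.nanmedian(W[r["mask"]],0).round())
E
```

```text
side [392.5 363.2  93.4] [462.5 378.7  91.5] 181 202 angle 0.9294946525491626
top [394.3 363.8  93.8] [465.1 379.2  90.8] 83 89 angle 0.9418708999003458
square [381.2, 188.4, 17.6, 24.4] [ 565. -275.   15.]
wrench [293.9, 183.7, 62.0, 14.0] [600. -17.   6.]
```

View pics/ft.png

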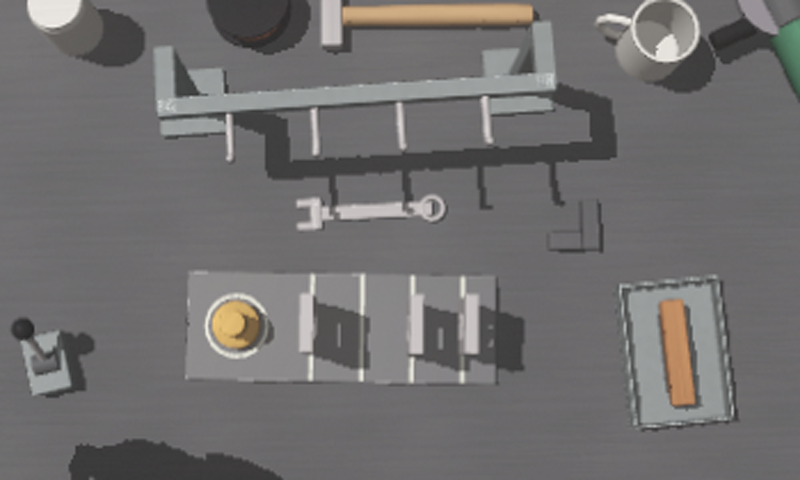

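The top view shows three plates upright on their lines at (307,322), (417,322) and (471,322). The earth block is in the circle at (236,325), the brush is in the tray at (678,352), the lever is over at (22,328), and the square and wrench have not moved.

```bash
python3 -c "
from workcell import *
print(sign_off())"
```

```text
the job is handed in; nothing more can be done
None
```

I signed the job off after about 56 s of robot time; sign-off returned no verdict. The last pictures show the brush in the tray, all three plates upright on lines 1, 2 and 4, the earth block in the circle, the square and wrench where they were, and the lever against its stop, measured at about 0.93 rad (0.88 needed).

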